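Ready the sample dryer: shut the air, load the trays, wind the timer, set the slides

TASK

Get the sample dryer ready to dry the washed trays: first push the air slide (blue grip) fully shut and leave it so, then thread every blue-rimmed tray on the bench over the dryer's spindle so that they lie flat in one stack. When all are on, wind the brass timer key clockwise until it stops, and only after that move the air slide and the heat slide (red grip) so that each grip lines up with the yellow mark beside its own track. Leave the jar, the brush and the bowl alone.

Things in the scene. Friction and masses are not known exactly. Their poses are not given: they have to be found in the camera images.
- console: white control box, fixed, 270 x 190 x 60 mm (x, y, z), left or right of the trays. Origin: centre of its underside; x runs along both slide tracks from shut/low to open/high, roughly away from the robot. In its frame the air track is at y = -50, the heat track at y = +50, grips travelling from x = -95 to +5; timer key at x = +85, y = 0 (mm). The tracks are 150 x 40 mm strips, 14 mm high
- air (a joint): air slide, m: 0 = fully shut (grip at the end nearest the robot), 0.100 = fully open; grows along the console's x
- air_top (a point): top centre of the blue grip of the air slide, at the -y side of the control box, 114 mm above the bench. The grip is 20 mm along its track, 28 mm across it and 40 mm tall below this point; a white line across its top marks its middle. Take the track's direction from console. It slides with about 1.5 N and stays where left
- air_mark: yellow mark on the control box beside the track of the air slide (blue grip), 31 mm to the outer side of the track's centre line. The slide is set when the middle of its grip is level with the mark along the track (rel. x of this frame); the axes are those of console
- heat (a joint): heat slide, m: 0 = lowest (near end), 0.100 = highest; grows along the console's x. Starts near its low end
- heat_top (a point): top centre of the red grip of the heat slide, at the +y side of the control box, 114 mm above the bench. The grip is 20 mm along its track, 28 mm across it and 40 mm tall below this point; a white line across its top marks its middle. Take the track's direction from console. It slides with about 1.5 N and stays where left
- heat_mark: yellow mark on the control box beside the track of the heat slide (red grip), 31 mm to the outer side of the track's centre line. The slide is set when the middle of its grip is level with the mark along the track (rel. x of this frame); the axes are those of console
- timer (a joint): wind-up timer key, rad: grows as it is turned clockwise seen from above, from 0 to its stop at 4.2; starts between 0 and 0.6. Winds against a light spring and drag (0.13 to 0.22 N m); a ratchet drag holds it where it is let go
- timer_grip (a point): centre of the flat wing of the brass key, on its upright axis, 100 mm above the bench. The wing is an upright plate 44 mm long (this frame's x), 10 mm thick (its y) and 28 mm high, centred here; it turns with the key. Below it a stem 14 mm thick and a black disc of radius 30 mm, whose top is 34 mm below this point
- stand: dryer: dark steel blower box, fixed, 190 x 190 x 60 mm, with a round grille, on the other side of the trays from the control box. Origin at the centre of its underside, z up. At its middle a boss of 48 mm diameter and 10 mm height, and on that the steel spindle, 12 mm thick, 54 mm high over the boss, its last 8 mm tapered to 4 mm
- seat (a point): centre of the boss top at the foot of the spindle, 70 mm above the bench: the first tray's underside rests here, its centre 6 mm higher, and each further tray lies 12 mm above the one before. z up along the spindle, whose tip is 54 mm above this point
- tray_a: washed sample tray, one of two to four that are identical but for their names (None if absent): a flat round mesh tray with blue rim and blue hub, 64 mm across, 12 mm high, 60 g, with a hole of 18 mm through its middle, the same either way up. Lies flat on the bench at the start. Origin at its centre, 6 mm above its underside; z is its axis
- tray_b: washed sample tray, one of two to four that are identical but for their names (None if absent): a flat round mesh tray with blue rim and blue hub, 64 mm across, 12 mm high, 60 g, with a hole of 18 mm through its middle, the same either way up. Lies flat on the bench at the start. Origin at its centre, 6 mm above its underside; z is its axis
- tray_c: washed sample tray, one of two to four that are identical but for their names (None if absent): a flat round mesh tray with blue rim and blue hub, 64 mm across, 12 mm high, 60 g, with a hole of 18 mm through its middle, the same either way up. Lies flat on the bench at the start. Origin at its centre, 6 mm above its underside; z is its axis
- tray_d: washed sample tray, one of two to four that are identical but for their names (None if absent): a flat round mesh tray with blue rim and blue hub, 64 mm across, 12 mm high, 60 g, with a hole of 18 mm through its middle, the same either way up. Lies flat on the bench at the start. Origin at its centre, 6 mm above its underside; z is its axis
- jar: bystander: amber jar, 72 mm across, 110 mm tall, standing beyond the trays. Origin at the centre of its underside
- brush: bystander: cleaning brush 200 mm long, lying beyond the trays, along its own x axis. Origin at the middle of its length, at its underside
- bowl: bystander: steel bowl, 90 mm across, 45 mm tall, beyond the work. Origin at the centre of its underside
Not all that is in view belongs to the job. Leave any brown, orange or purple look-alike of the tray_c alone.

How it is judged:
By the outcome, as a careful person would: the job done as asked, in the order asked, and still so for the second after the job is handed in, with the robot touching nothing.
Of tray_a, tray_b, tray_c, tray_d only 2 to 4 are there at a start; the rules pass over those that are not, and their reading is None.
At some moment in a run one of tray_a, tray_b, tray_c, tray_d may be knocked a few centimetres aside while the robot is not near it.
Once in a run the grip may slacken for a moment while it holds something.
It also fails if it takes over 210 s, if anything falls off the work surface, if the arm or the gripper's body presses on something with over 40 N, if the wrist force passes 120 N, or if a joint passes its speed limit or range.

ROBOT

A 6-joint arm with a two-finger parallel gripper is mounted at the origin on the work surface. World frame = base frame: x ahead of the robot, y to its left, z up, the work surface at z = 0. Lengths are in mm, angles in rad, forces in N, time in s.
With the tool pointing down it reaches from about 300 to 750 mm from the base axis. Payload 8.5 kg.
Tool frame: the origin (TCP) lies on the centre line of the jaws, within the pads' length; the fingertips stand 22 mm ahead of it and the grasp point (between the pads) lies 3 mm ahead of it; z points along the fingers, y is the line along which they close (so a half turn about z gives the same grasp; the last joint's range is limited). The gripper opens to 88 mm and grips with 3 to 60 N. Pads are 18 mm wide; open, the fingers measure 123 mm over their backs; the gripper's body (75 mm by 187 mm) begins 45 mm behind the grasp point.
Start: joints at [-1.523, 0.381, 1.297, -0, 1.464, -0.215], TCP at [142.877, -531.1, 260.748] pointing down, gripper open.
Joint ranges: [-3.11, 3.11], [-0.89, 2.33], [0.22, 2.48], [-1.42, 4.56], [0.17, 2.85], [-2.88, 2.88]. Speed limits (rad/s): [2.39, 2.39, 3.14, 3.14, 3.14, 3.14].

INTERFACE

Orientations are given as a unit quaternion [x, y, z, w].
In Python, from plant import arm gives the robot as it stands. The module is installed in compiled form; this text tells all that it offers.
- The arm moves only by the shell command python3 -m handwheel 'ROWS' [FORCE]. ROWS is JSON, a list of rows, each an object with "fingers": the closure, from -1 (fully open) to 1 (shut); "linear": the shift along the tool's x, y, z scaled (see below), a list of three; "angular": the turn, a rotation vector about the tool's x, y, z scaled (see below), a list of three. In form: [{"fingers": fingers, "linear": [dx, dy, dz], "angular": [wx, wy, wz]}, ...]. A call has exactly 8 rows; each row shifts and turns the commanded pose from where the row before left it, along the tool's axes as they then stand; what a row does not reach is not made up. The controller multiplies each number of a shift by 10 cm and each number of a turn by 60 degrees. A row lasts 1/8 s, in which the tool goes at most 62.5 mm and 10.7 degrees, less where a joint would pass 70% of its speed; a pose out of reach is approached as far as the arm can. A call with a number of a shift or a turn outside -1 to 1 is refused whole. A call with a gripper value outside its range is refused whole. The fingers move at their own pace and stop on an object; FORCE is the grip in N (left out, the last holds). Time passes only in rows, so rows that do not move let the fingers close, or fill a call up. It gives the time, the measured TCP pose, the force, the opening and the grip force at its end, in the units of the state.
- arm.state(): the state, without advancing time (a new reading comes with each control period).
- arm.camera(name): name is "scene" or "top"; returns a dict with "pixels" (420x560x3 uint8, red, green, blue), "range_z" (420x560 float32, mm along the optical axis (not along the pixel's ray), 0 where there is no reading), "fx", "fy", "cx", "cy" (pixels), "extrinsics" (4x4, takes a point from camera to world coordinates). Camera axes: x right, y down, z forward; pixel columns grow to the right and rows downward; lengths in mm; the calibration is good to about 2 mm. A picture is of the moment at which its call begins.
- arm.job_done(): hands the job in; it is judged then, once.
The state is a dict: "clock": time; "joint_positions": joint angles; "qvel": joint speeds; "joint_torque": joint torques, N m; "position": TCP position; "orientation": TCP orientation; "wrist_force": force on the tool from outside, world axes, zero at the start; "torque": the same for the moment, N m; "opening": opening from 0.0 (shut) to 1.0 (fully open); "gripper_force": force on a finger pad.
Only numpy, scipy, OpenCV 4.12 (cv2) and the standard library are available. Lean on these libraries where they do the work, as an engineer would, in place of code of your own. Each camera call takes 0.05 s, during which the arm holds its last target. There are 200 camera calls.

## Working session

There is one attempt and no reset: what is moved stays moved. The work goes in short steps, Python scripts to look and compute and a shell command to move; the robot and the scene stay as the last step left them, time stands still between calls to the robot, and variables do not carry over. Pictures are saved under pics/ and viewed, at most 14 in all, crops included, and the job is handed in when it is done.

```bash
mkdir -p pics; cat > h.py <<'E'
import numpy as np, cv2
from plant import arm
from scipy.spatial.transform import Rotation as R
def cam(n):
    c=arm.camera(n); return c
def save(c,name,crop=None,s=1):
    im=cv2.cvtColor(c['pixels'],cv2.COLOR_RGB2BGR)
    if crop: a,b,d,e=crop; im=im[b:e,a:d]
    if s!=1: im=cv2.resize(im,None,fx=s,fy=s,interpolation=cv2.INTER_CUBIC)
    cv2.imwrite('pics/'+name,im)
def ray(c,u,v,z):
    E=np.array(c['extrinsics']); d=E[:3,:3]@np.array([(u-c['cx'])/c['fx'],(v-c['cy'])/c['fy'],1]); o=E[:3,3]
    return o+d*(z-o[2])/d[2]
def proj(c,p):
    E=np.array(c['extrinsics']); q=E[:3,:3].T@(np.array(p)-E[:3,3]); return np.array([c['fx']*q[0]/q[2]+c['cx'],c['fy']*q[1]/q[2]+c['cy']])
def pts(c):
    E=np.array(c['extrinsics']); v,u=np.mgrid[:420,:560]; Z=c['range_z']
    P=np.stack([(u-c['cx'])/c['fx']*Z,(v-c['cy'])/c['fy']*Z,Z],-1)
    return P@E[:3,:3].T+E[:3,3]
E
python3 - <<'E'
from h import *
for n in('top','scene'):
    c=cam(n); save(c,n+'0.png'); print(n,c['fx'],np.round(c['extrinsics'],3).tolist())
s=arm.state(); print(s)
E
```

```text
top 458.9069899262368 [[-0.009, -0.989, 0.149, 366.251], [-1.0, 0.007, -0.018, 1.846], [0.016, -0.15, -0.989, 1282.912], [0.0, 0.0, 0.0, 1.0]]
scene 397.73739520156875 [[0.708, 0.375, -0.598, 1101.833], [0.706, -0.391, 0.591, -559.716], [-0.013, -0.84, -0.542, 602.634], [0.0, 0.0, 0.0, 1.0]]
{'clock': 0.1, 'joint_positions': array([-1.52331101e+00,  3.81123443e-01,  1.29813588e+00, -2.46407827e-05,
        1.46362864e+00, -2.15311730e-01]), 'qvel': array([ 9.60008999e-05, -6.49252132e-04, -2.03014360e-03, -1.66373071e-03,
        6.39461271e-05,  4.85908470e-04]), 'joint_torque': array([ 2.10761100e-03, -4.38656616e+01, -2.24911273e+01,  7.13757961e-02,
        3.42893810e-02, -7.52311962e-05]), 'position': array([ 142.85556329, -530.89240712,  260.21884111]), 'orientation': array([ 9.91379246e-01,  1.31022026e-01,  4.20773047e-05, -6.46402870e-04]), 'wrist_force': array([-0.01402644,  0.03699407, -0.58928168]), 'torque': array([ 0.05734335,  0.00329103, -0.0267178 ]), 'gripper_force': 0.0, 'opening': 1.0016146433344277}
```

View pics/top0.png

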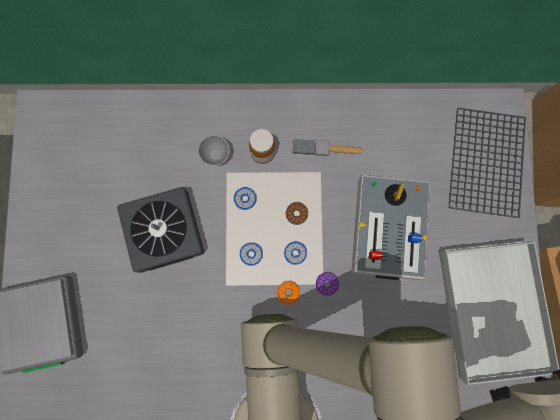

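View pics/scene0.png

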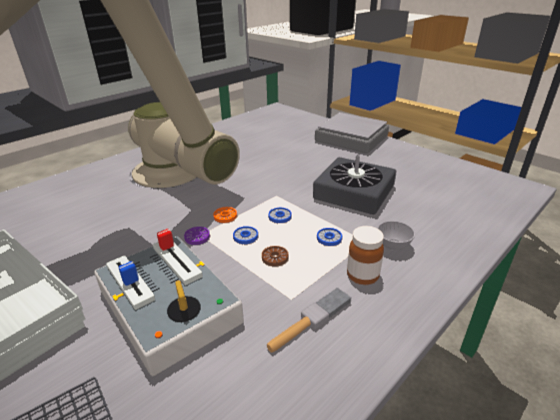

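The top view shows three blue trays at (245,198), (251,254) and (295,252), with look-alikes in brown, orange and purple. The console is at (392,227), with the blue grip at (415,238), the red grip at (376,255) and the key at (396,194). The dryer spindle is near (158,228). Next I'll measure them.

```bash
cat > meas.py <<'E'
from h import *
def mask(c,name):
    h=cv2.cvtColor(c['pixels'],cv2.COLOR_RGB2HSV)
    r={'blue':((105,130,60),(130,255,255)),'yellow':((22,150,120),(32,255,255)),'red':((0,180,90),(6,255,255)),'brass':((17,110,60),(27,255,255)),'white':((0,0,165),(180,40,255))}[name]
    return cv2.inRange(h,r[0],r[1])
def blobs(m,amin=8):
    n,l,s,ce=cv2.connectedComponentsWithStats(m)
    return [(s[i,4],ce[i],s[i,:4],l==i) for i in range(1,n) if s[i,4]>=amin]
def trays(c):
    m=cv2.morphologyEx(mask(c,'blue'),cv2.MORPH_CLOSE,np.ones((5,5)))
    out=[]
    for cnt in cv2.findContours(m,cv2.RETR_EXTERNAL,cv2.CHAIN_APPROX_NONE)[0]:
        if cv2.contourArea(cnt)>150:
            e=cv2.fitEllipse(cnt); out.append((np.round(e[0],1),np.round(e[1],1)))
    return out
E
python3 - <<'E'
from meas import *
for n in('top','scene'):
    c=cam(n); P=pts(c)
    print(n)
    for e in trays(c): print('tray',e, ray(c,*e[0],10 if n=='top' else 11).round(1))
    for col in('blue','red','yellow','brass'):
        for a,ce,b,m in blobs(mask(c,col)):
            z=P[m][:,2]; print(col,a,ce.round(1),b, 'z',np.percentile(z,[5,50,95]).round(0), 'medP',np.median(P[m],0).round(1))
    for nm,zl in(('con',(57,63.5)),):
        m=(P[...,2]>zl[0])&(P[...,2]<zl[1])
        for a,ce,b,mm in blobs(m.astype(np.uint8),600):
            q=P[mm][:,:2].astype(np.float32); r=cv2.minAreaRect(q); print('top60',a,ce.round(),np.round(r[0],1),np.round(r[1],1),round(r[2],2), 'z',np.median(P[mm][:,2]))
    m=(P[...,2]>90)&(P[...,2]<130)
    for a,ce,b,mm in blobs(m.astype(np.uint8),4): print('hi',a,ce.round(1),np.median(P[mm],0).round(1),P[mm].max(0).round(1))
E
```

```text
top
tray (array([250.5, 253.5]), array([21.4, 21.6])) [460.7  65.7  10. ]
tray (array([295.1, 252.5]), array([21.5, 21.6])) [462.5 -58.   10. ]
tray (array([244.5, 197.8]), array([20.9, 21.4])) [618.   82.7  10. ]
blue 74 [244.9 197.7] [234 187  22  22] z [ 8. 12. 15.] medP [617.3  81.1  11.7]
blue 28 [244.5 197.9] [241 194   8   9] z [ 7. 12. 16.] medP [616.7  82.5  11.9]
blue 96 [414.2 238. ] [408 233  14  10] z [ 85. 111. 116.] medP [ 489.5 -361.1  111.1]
blue 67 [250.6 253.3] [240 243  22  22] z [ 7. 11. 15.] medP [462.2  64.4  11.4]
blue 74 [294.9 252.3] [284 242  23  22] z [ 4. 11. 15.] medP [463.9 -56.   10.8]
blue 29 [250.7 253.5] [247 249   9   9] z [ 8. 12. 17.] medP [459.3  64.2  11.7]
blue 24 [295.3 252.6] [291 249   9   8] z [ 7. 13. 14.] medP [462.4 -59.   12.8]
red 69 [374.7 255. ] [369 251  13   8] z [ 88. 112. 117.] medP [ 444.5 -255.   111.7]
yellow 39 [400.  190.7] [397 184   7  15] z [110. 114. 117.] medP [ 613.1 -329.6  113.8]
yellow 21 [361.9 224.7] [360 222   7   6] z [57. 63. 65.] medP [ 531.5 -235.5   62.8]
yellow 13 [424.1 237.1] [422 235   4   5] z [59. 62.
[... 5841 characters left out ...]
51.2] [-515.3 1208.   109.9] [-422.6 1645.6  129.9]
hi 500 [215.1  63.1] [-716.8  750.7  109.7] [-700.5  997.9  130. ]
hi 32 [557.7  70.2] [ 646.3 1785.9  106.7] [ 657.1 1800.   128. ]
hi 1058 [87.7 87.6] [-719.5   66.4  109.8] [-699.2  353.2  130. ]
hi 96 [532.7  87.3] [ 655.6 1387.4  109.9] [ 669.3 1425.2  129.9]
hi 1051 [189.6 161.8] [258.5 -51.  112.9] [306.3  83.3 130. ]
hi 47 [357.1 160.7] [531.2 307.3 106.4] [535.9 312.  124.9]
hi 630 [367.6 238.4] [761.8  23.4 109.4] [788.4  62.1 112.6]
hi 205 [164.7 237.2] [ 456.1 -264.2  107.8] [ 460.3 -247.8  116.4]
hi 255 [127.8 270.9] [ 499.6 -368.3  108.1] [ 504.1 -353.5  116.4]
hi 161 [180.6 293.8] [ 626.2 -334.5  112.5] [ 635.8 -320.5  116. ]
```

```bash
cat > go.py <<'E'
# usage: go.py x y z psi(deg, dir of tool x) -> how far to turn and shift (units of the moves), turn first
import sys; from h import *
s=arm.state(); M=R.from_quat(s['orientation']).as_matrix()
psi=np.degrees(np.arctan2(M[1,0],M[0,0])); p=s['position']
print('t',s['clock'],'pos',p.round(1),'psi',psi.round(2),'tilt',M[:,2].round(3),'q',s['joint_positions'].round(2),'F',s['wrist_force'].round(1),'open',round(88*s['opening'],1),'gf',round(s['gripper_force'],1))
if len(sys.argv)>4:
    x,y,z,a=map(float,sys.argv[1:5]); d=-((a-psi+180)%360-180)
    t=np.radians(a); X=np.array([np.cos(t),np.sin(t)]);Y=np.array([np.sin(t),-np.cos(t)]); w=np.array([x,y])-p[:2]
    print('turn wz total',round(d/60,4),'shift',(w@X/100).round(4),(w@Y/100).round(4),((p[2]-z)/100).round(4))
E
cat > con.py <<'E'
# console frame <-> world
import sys,numpy as np
C=np.array([529.3,-320.3]); A=np.radians(-6.2)
def w(x,y): return C+np.array([np.cos(A)*x-np.sin(A)*y,np.sin(A)*x+np.cos(A)*y])
def c(p): d=np.asarray(p)[:2]-C; return np.array([np.cos(A)*d[0]+np.sin(A)*d[1],-np.sin(A)*d[0]+np.cos(A)*d[1]])
E
python3 go.py 488 -366 175 83.8
python3 -m handwheel '[{"fingers":-0.2,"linear":[0,0,0],"angular":[0,0,-0.1636]},{"fingers":-0.2,"linear":[0,0,0],"angular":[0,0,-0.1636]},{"fingers":-0.2,"linear":[0,0,0],"angular":[0,0,-0.1636]},{"fingers":-0.2,"linear":[0,0,0],"angular":[0,0,-0.1636]},{"fingers":-0.2,"linear":[0,0,0],"angular":[0,0,-0.1636]},{"fingers":-0.2,"linear":[0,0,0],"angular":[0,0,-0.1636]},{"fingers":-0.2,"linear":[0,0,0],"angular":[0,0,-0.1636]},{"fingers":-0.2,"linear":[0,0,0],"angular":[0,0,0]}]' 20
python3 go.py 488 -366 175 83.8
```

```text
t 0.2 pos [ 142.9 -531.   260.4] psi 15.06 tilt [-0.     0.001 -1.   ] q [-1.52  0.38  1.3  -0.    1.46 -0.22] F [ 0.3 -0.3  0.3] open 88.1 gf 0.0
turn wz total -1.1457 shift 2.0127 3.2529 0.8538
clock: 1.2
position: [142.9, -531.0, 260.6]
orientation: [0.745, 0.667, 0.0, -0.0]
wrist_force: [-0.2, 0.5, 0.2]
opening: 0.596
gripper_force: 0.0
t 1.2 pos [ 142.9 -531.   260.6] psi 83.68 tilt [-0.  0. -1.] q [-1.52  0.38  1.3  -0.    1.46 -1.41] F [-0.2  0.5  0.2] open 52.5 gf 0.0
turn wz total -0.002 shift 2.0134 3.2529 0.8559
```

```bash
python3 -m handwheel '[{"fingers":-0.2,"linear":[0.2876,0.4647,0],"angular":[0,0,0]},{"fingers":-0.2,"linear":[0.2876,0.4647,0.14],"angular":[0,0,0]},{"fingers":-0.2,"linear":[0.2876,0.4647,0.14],"angular":[0,0,0]},{"fingers":-0.2,"linear":[0.2876,0.4647,0.14],"angular":[0,0,0]},{"fingers":-0.2,"linear":[0.2876,0.4647,0.14],"angular":[0,0,0]},{"fingers":-0.2,"linear":[0.2876,0.4647,0.14],"angular":[0,0,0]},{"fingers":-0.2,"linear":[0.2876,0.4647,0.156],"angular":[0,0,0]},{"fingers":-0.2,"linear":[0,0,0],"angular":[0,0,0]}]' >/dev/null
python3 go.py 488 -366 112 83.8
python3 - <<'E'
from h import *
c=cam('scene'); save(c,'s1.png',(60,170,320,400),2.2); print(proj(c,[488,-366,114]))
E
```

```text
t 2.2 pos [ 490.2 -363.9  173.5] psi 83.8 tilt [-0.001  0.002 -1.   ] q [-0.83  0.56  1.26  0.    1.33 -0.72] F [-0.   0.6 -0.9] open 52.3 gf 0.0
turn wz total 0.0 shift -0.0228 -0.0201 0.615
[125.66599961 264.87486568]
```

View pics/s1.png

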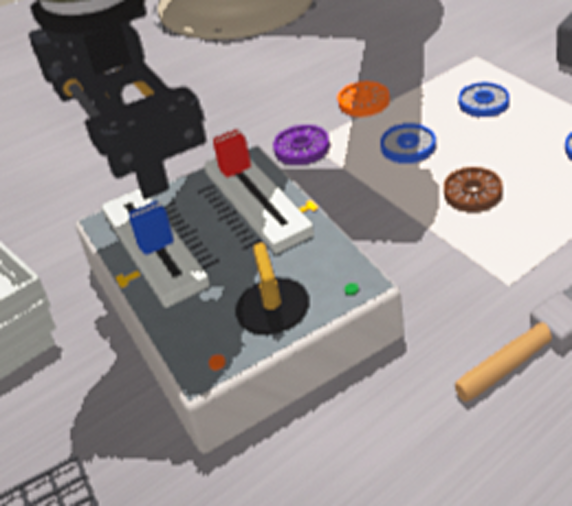

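The crop shows the gripper just above the blue grip, with a fingertip at about (152,190) in the crop. I'll check the projected fingertip positions before going down.

```bash
python3 - <<'E'
from h import *
from con import *
s=arm.state();p=s['position']
c=cam('scene'); 
for d in(-26,26): 
    e=w(*(np.array([d,0])))-C
    q=proj(c,[p[0]+e[0],p[1]+e[1],p[2]-22]); print(q,(q-[60,170])*2.2)
P=pts(c); m=(P[...,2]>148)&(P[...,2]<170)&(abs(P[...,0]-490)<60)&(abs(P[...,1]+364)<40); print(m.sum(), P[m].min(0),P[m].max(0),np.median(P[m],0))
E
```

```text
[116.48691187 242.15827452] [124.27120612 158.74820395]
[126.85940473 255.87741359] [147.0906904 188.9303099]
83 [ 520.55632257 -379.00196555  152.47204223] [ 531.72139021 -358.71958084  169.72467182] [ 529.31424664 -369.85199143  162.28426605]
```

```bash
python3 -m handwheel '[{"fingers":-0.2,"linear":[-0.02,-0.02,0.15],"angular":[0,0,0]},{"fingers":-0.2,"linear":[0,0,0.2],"angular":[0,0,0]},{"fingers":-0.2,"linear":[0,0,0.2],"angular":[0,0,0]},{"fingers":-0.2,"linear":[0,0,0.06],"angular":[0,0,0]},{"fingers":1,"linear":[0,0,0],"angular":[0,0,0]},{"fingers":1,"linear":[0,0,0],"angular":[0,0,0]},{"fingers":1,"linear":[0,0,0],"angular":[0,0,0]},{"fingers":1,"linear":[0,0,0],"angular":[0,0,0]}]' 15
python3 go.py
python3 -m handwheel '[{"fingers":1,"linear":[0,-0.1,0],"angular":[0,0,0]},{"fingers":1,"linear":[0,-0.1,0],"angular":[0,0,0]},{"fingers":1,"linear":[0,-0.1,0],"angular":[0,0,0]},{"fingers":1,"linear":[0,-0.1,0],"angular":[0,0,0]},{"fingers":1,"linear":[0,-0.1,0],"angular":[0,0,0]},{"fingers":1,"linear":[0,-0.05,0],"angular":[0,0,0]},{"fingers":1,"linear":[0,0,0],"angular":[0,0,0]},{"fingers":1,"linear":[0,0,0],"angular":[0,0,0]}]' >/dev/null
python3 go.py
```

```text
clock: 3.3
position: [486.3, -368.4, 114.9]
orientation: [0.745, 0.668, 0.0, 0.001]
wrist_force: [1.2, -0.3, 2.9]
opening: 0.229
gripper_force: 15.0
t 3.3 pos [ 486.3 -368.4  114.9] psi 83.77 tilt [ 0.001 -0.001 -1.   ] q [-0.84  0.62  1.33  0.    1.19 -0.73] F [ 1.2 -0.3  2.9] open 20.2 gf 15.0
t 4.3 pos [ 430.4 -362.1  114.8] psi 83.76 tilt [-0.    -0.001 -1.   ] q [-0.91  0.55  1.48 -0.    1.12 -0.8 ] F [-2.1  0.9  6.9] open 19.8 gf 15.0
```

```bash
python3 -m handwheel '[{"fingers":1,"linear":[0,-0.02,0],"angular":[0,0,0]},{"fingers":1,"linear":[0,-0.02,0],"angular":[0,0,0]},{"fingers":1,"linear":[0,-0.02,0],"angular":[0,0,0]},{"fingers":1,"linear":[0,0,0],"angular":[0,0,0]},{"fingers":1,"linear":[0,0,0],"angular":[0,0,0]},{"fingers":1,"linear":[0,0,0],"angular":[0,0,0]},{"fingers":1,"linear":[0,0,0],"angular":[0,0,0]},{"fingers":1,"linear":[0,0,0],"angular":[0,0,0]}]' >/dev/null
python3 go.py
python3 -m handwheel '[{"fingers":1,"linear":[0,-0.02,0],"angular":[0,0,0]},{"fingers":1,"linear":[0,-0.02,0],"angular":[0,0,0]},{"fingers":1,"linear":[0,0,0],"angular":[0,0,0]},{"fingers":1,"linear":[0,0,0],"angular":[0,0,0]},{"fingers":1,"linear":[0,0,0],"angular":[0,0,0]},{"fingers":1,"linear":[0,0,0],"angular":[0,0,0]},{"fingers":1,"linear":[0,0,0],"angular":[0,0,0]},{"fingers":1,"linear":[0,0,0],"angular":[0,0,0]}]' >/dev/null
python3 go.py
```

```text
t 5.3 pos [ 428.1 -361.9  114.9] psi 83.75 tilt [ 0.008 -0.003 -1.   ] q [-0.91  0.54  1.49  0.01  1.11 -0.81] F [20.   0.5 -1.4] open 20.1 gf 15.0
t 6.3 pos [ 425.7 -361.7  115. ] psi 83.75 tilt [ 0.012 -0.004 -1.   ] q [-0.92  0.54  1.49  0.01  1.1  -0.81] F [29.3 -0.5 -5.4] open 24.3 gf 15.0
```

```bash
python3 -m handwheel '[{"fingers":-0.4,"linear":[0,0,0],"angular":[0,0,0]},{"fingers":-0.4,"linear":[0,0,0],"angular":[0,0,0]},{"fingers":-0.4,"linear":[0,0,0],"angular":[0,0,0]},{"fingers":-1,"linear":[0,0,-0.3],"angular":[0,0,0]},{"fingers":-1,"linear":[0,0,-0.4],"angular":[0,0,0.17]},{"fingers":-1,"linear":[0,0,-0.3],"angular":[0,0,0.17]},{"fingers":-1,"linear":[0,0,0],"angular":[0,0,0.17]},{"fingers":-1,"linear":[0,0,0],"angular":[0,0,0.17]}]' 
python3 go.py 464.5 -60 120 0
python3 - <<'E'
from meas import *
from con import *
for n in('top','scene'):
    c=cam(n);P=pts(c)
    for e in trays(c): 
        if n=='top' or 200<e[0][0]<340: print('tray',e, ray(c,*e[0],10).round(1))
    for col in('blue','red','yellow'):
        for a,ce,b,m in blobs(mask(c,col)):
            q=P[m]; z=np.median(q[:,2])
            if z>50 and z<118 and q[0,0]>300 and abs(q[0,1]+320)<120:
                zz=62 if col=='yellow' else 114
                t=m&(P[...,2]>109) if col!='yellow' else m
                if t.sum()>5:
                    v,u=np.nonzero(t); r=ray(c,u.mean(),v.mean(),zz); print(n,col,t.sum(),r.round(1),'con',c0.round(1) if (c0:=__import__('con').c(r)) is not None else '')
E
```

```text
clock: 7.3
position: [420.7, -360.9, 214.3]
orientation: [0.932, 0.363, -0.0, -0.0]
wrist_force: [0.1, -0.2, 0.2]
opening: 1.0
gripper_force: 0.0
t 7.3 pos [ 420.7 -360.9  214.3] psi 42.61 tilt [-0.  0. -1.] q [-0.92  0.43  1.36 -0.    1.35 -0.1 ] F [ 0.1 -0.2  0.2] open 88.0 gf 0.0
turn wz total 0.7102 shift 0.4378 -3.0088 0.9426
tray (array([250.5, 253.5]), array([21.4, 21.6])) [460.7  65.7  10. ]
tray (array([244.5, 197.8]), array([20.9, 21.4])) [618.   82.7  10. ]
top red 53 [ 446.8 -259.7  114. ] con [-88.6  51.4]
top yellow 20 [ 632.3 -346.3   62. ] con [105.2 -14.7]
top yellow 10 [ 611.7 -339.2   62. ] con [84.  -9.8]
top yellow 21 [ 532.  -236.5   62. ] con [-6.3 83.6]
top yellow 10 [ 496.8 -402.3   62. ] con [-23.4 -85. ]
tray (array([329. , 236.3]), array([16.7, 24.6])) [621.1  79.9  10. ]
tray (array([245. , 234.7]), array([16.7, 24.3])) [465.7 -60.5  10. ]
tray (array([279.5, 214.8]), array([14.3, 22.1])) [464.3  62.9  10. ]
scene blue 78 [ 437.9 -362.1  114. ] con [-86.4 -51.4]
scene red 56 [ 456.4 -264.7  114. ] con [-78.5  47.4]
scene yellow 21 [ 530.2 -235.    62. ] con [-8.3 84.9]
scene yellow 29 [ 495.3 -400.    62. ] con [-25.2 -82.9]
```

```bash
python3 -m handwheel '[{"fingers":-1,"linear":[0,0,0],"angular":[0,0,0.1776]},{"fingers":-1,"linear":[0,0,0],"angular":[0,0,0.1776]},{"fingers":-1,"linear":[0,0,0],"angular":[0,0,0.1776]},{"fingers":-1,"linear":[0,0,0],"angular":[0,0,0.1776]},{"fingers":-1,"linear":[0.08,-0.5,0],"angular":[0,0,0]},{"fingers":-1,"linear":[0.08,-0.5,0],"angular":[0,0,0]},{"fingers":-1,"linear":[0.08,-0.5,0],"angular":[0,0,0]},{"fingers":-1,"linear":[0.08,-0.5,0],"angular":[0,0,0]}]' >/dev/null
python3 -m handwheel '[{"fingers":-1,"linear":[0.06,-0.5,0.4],"angular":[0,0,0]},{"fingers":-1,"linear":[0.06,-0.5,0.4],"angular":[0,0,0]},{"fingers":-1,"linear":[0,-0.01,0.15],"angular":[0,0,0]},{"fingers":-1,"linear":[0,0,0],"angular":[0,0,0]},{"fingers":-1,"linear":[0,0,0],"angular":[0,0,0]},{"fingers":-1,"linear":[0,0,0],"angular":[0,0,0]},{"fingers":-1,"linear":[0,0,0],"angular":[0,0,0]},{"fingers":-1,"linear":[0,0,0],"angular":[0,0,0]}]' >/dev/null
python3 go.py 464.5 -60 25 0
python3 - <<'E'
from h import *
c=cam('scene'); save(c,'s2.png',(180,140,420,320),2.5)
E
```

```text
t 9.4 pos [463.2 -62.8 121.6] psi 0.34 tilt [ 0. -0. -1.] q [-0.39  0.4   1.73 -0.    1.01  1.18] F [ 0.7  0.1 -0.8] open 88.0 gf 0.0
turn wz total 0.0056 shift 0.0133 -0.0276 0.9663
```

View pics/s2.png

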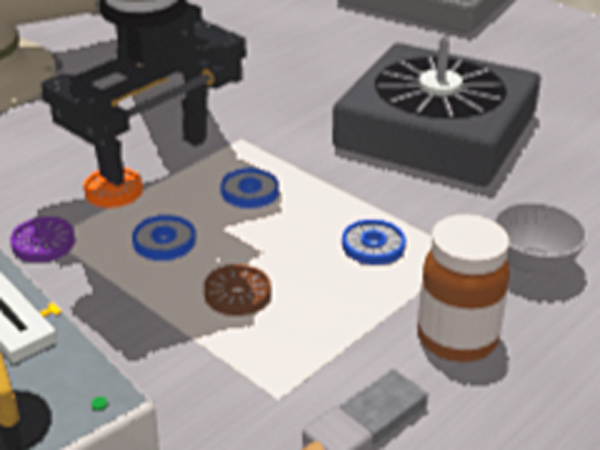

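The crop shows the gripper over the tray at (163,237) with its jaws along y, and nothing else has moved. I'll lower it and squeeze to centre.

```bash
python3 -m handwheel '[{"fingers":-1,"linear":[0.013,-0.0276,0.3],"angular":[0,0,0]},{"fingers":-1,"linear":[0,0,0.4],"angular":[0,0,0]},{"fingers":-1,"linear":[0,0,0.26],"angular":[0,0,0]},{"fingers":-1,"linear":[0,0,0],"angular":[0,0,0]},{"fingers":1,"linear":[0,0,0],"angular":[0,0,0]},{"fingers":1,"linear":[0,0,0],"angular":[0,0,0]},{"fingers":1,"linear":[0,0,0],"angular":[0,0,0]},{"fingers":1,"linear":[0,0,0],"angular":[0,0,0]}]' 5
python3 go.py
python3 -m handwheel '[{"fingers":-1,"linear":[0,0,0],"angular":[0,0,0]},{"fingers":-1,"linear":[0,0,0],"angular":[0,0,0]},{"fingers":-1,"linear":[0,0,-0.2],"angular":[0,0,-0.17]},{"fingers":-1,"linear":[0,0,0],"angular":[0,0,-0.17]},{"fingers":-1,"linear":[0,0,0],"angular":[0,0,-0.17]},{"fingers":-1,"linear":[0,0,0],"angular":[0,0,-0.17]},{"fingers":-1,"linear":[0,0,0],"angular":[0,0,-0.17]},{"fingers":-1,"linear":[0,0,0],"angular":[0,0,-0.17]}]' >/dev/null
python3 -m handwheel '[{"fingers":-1,"linear":[0,0,0],"angular":[0,0,-0.17]},{"fingers":-1,"linear":[0,0,0],"angular":[0,0,-0.17]},{"fingers":-1,"linear":[0,0,0],"angular":[0,0,-0.14]},{"fingers":-1,"linear":[0,0,0.2],"angular":[0,0,0]},{"fingers":1,"linear":[0,0,0],"angular":[0,0,0]},{"fingers":1,"linear":[0,0,0],"angular":[0,0,0]},{"fingers":1,"linear":[0,0,0],"angular":[0,0,0]},{"fingers":1,"linear":[0,0,0],"angular":[0,0,0]}]' 
python3 go.py 526 309 150 90
```

```text
clock: 10.45
position: [464.6, -59.8, 25.8]
orientation: [1.0, 0.003, 0.0, 0.0]
wrist_force: [-1.4, 0.6, 3.4]
opening: 0.712
gripper_force: 5.0
t 10.45 pos [464.6 -59.8  25.8] psi 0.35 tilt [ 0.001 -0.    -1.   ] q [-0.38  0.57  1.82  0.    0.74  1.18] F [-1.4  0.6  3.4] open 62.7 gf 5.0
clock: 12.45
position: [464.6, -59.8, 25.8]
orientation: [0.705, 0.709, 0.0, 0.0]
wrist_force: [0.3, 0.5, 2.1]
opening: 0.729
gripper_force: 5.0
t 12.45 pos [464.6 -59.8  25.8] psi 90.34 tilt [ 0.001 -0.    -1.   ] q [-0.38  0.57  1.82  0.    0.74 -0.39] F [0.3 0.5 2.1] open 64.1 gf 5.0
turn wz total 0.0057 shift 3.6885 0.6137 -1.2417
```

```bash
python3 -m handwheel '[{"fingers":1,"linear":[0,0,0],"angular":[0,0,0]},{"fingers":1,"linear":[0,0,-0.2],"angular":[0,0,0]},{"fingers":1,"linear":[0,0,-0.4],"angular":[0,0,0]},{"fingers":1,"linear":[0,0,-0.4],"angular":[0,0,0]},{"fingers":1,"linear":[0,0,-0.4],"angular":[0,0,0]},{"fingers":1,"linear":[0,0,-0.2],"angular":[0,0,0]},{"fingers":1,"linear":[0,0,0],"angular":[0,0,0]},{"fingers":1,"linear":[0,0,0],"angular":[0,0,0]}]' 25
python3 - <<'E'
from h import *
o=[]
for n in('top','scene'):
    c=cam(n);P=pts(c); d=np.hypot(P[...,0]-528,P[...,1]-309)<25
    for lo,hi in((78,95),(95,110),(110,119),(119,130)):
        m=d&(P[...,2]>lo)&(P[...,2]<hi)
        if m.sum(): 
            v,u=np.nonzero(m); print(n,lo,m.sum(),P[m].mean(0).round(1),(u.mean().round(1),v.mean().round(1)),'ray at mean z',ray(c,u.mean(),v.mean(),P[m][:,2].mean()).round(1))
    b=d&(P[...,2]>66)&(P[...,2]<75); v,u=np.nonzero(b); hull=cv2.convexHull(np.stack([u,v],1).astype(np.int32)); 
    (x,y),r=cv2.minEnclosingCircle(P[b][:,:2].astype(np.float32)); print('boss',b.sum(),x,y,r,P[b].mean(0).round(1))
    print('tip pred',proj(c,[528,309,124]),'foot',proj(c,[528,309,70]))
    im=cv2.cvtColor(c['pixels'],cv2.COLOR_RGB2BGR); q=proj(c,[528,309,90]).astype(int); k=im[q[1]-35:q[1]+35,q[0]-35:q[0]+35]; o.append(cv2.resize(k,None,fx=5.7,fy=5.7,interpolation=cv2.INTER_NEAREST)); print('crop org',q-35)
cv2.imwrite('pics/sp.png',np.hstack(o))
E
python3 go.py
```

```text
clock: 13.45
position: [464.0, -59.6, 184.4]
orientation: [0.705, 0.709, -0.0, -0.001]
wrist_force: [-0.4, 0.4, -1.7]
opening: 0.723
gripper_force: 25.0
top 78 8 [524.5 306.5  86.2] (np.float64(157.0), np.float64(227.8)) ray at mean z [524.5 306.5  86.2]
top 95 6 [524.8 305.  102.3] (np.float64(156.0), np.float64(226.8)) ray at mean z [524.8 305.  102.3]
top 110 12 [525.4 307.9 115.4] (np.float64(153.6), np.float64(225.9)) ray at mean z [525.4 307.9 115.4]
top 119 9 [525.3 310.1 121.1] (np.float64(152.1), np.float64(225.7)) ray at mean z [525.3 310.1 121.1]
boss 205 527.6301879882812 309.7640075683594 24.412433624267578 [526.3 308.2  69.8]
tip pred [152.29308596 224.46250737] foot [157.61921748 227.23731571]
crop org [120 191]
scene 78 23 [531.5 306.6  86.2] (np.float64(356.4), np.float64(167.3)) ray at mean z [531.5 306.6  86.2]
scene 95 21 [531.2 306.9 102.5] (np.float64(356.9), np.float64(162.1)) ray at mean z [531.2 306.9 102.5]
scene 110 12 [531.8 307.2 114.6] (np.float64(357.5), np.float64(158.2)) ray at mean z [531.8 307.2 114.6]
scene 119 7 [530.8 307.8 121.4] (np.float64(357.6), np.float64(155.9)) ray at mean z [530.8 307.8 121.4]
boss 100 528.269287109375 309.8341979980469 24.328275680541992 [531.6 305.3  70. ]
tip pred [357.08897409 154.58814833] foot [355.38721884 171.7472084 ]
crop org [321 130]
t 13.55 pos [464.  -59.6 184.3] psi 90.34 tilt [-0.002  0.001 -1.   ] q [-0.38  0.32  1.64  0.    1.19 -0.39] F [-0.1  0.6 -1.3] open 63.2 gf 25.0
```

View pics/sp.png

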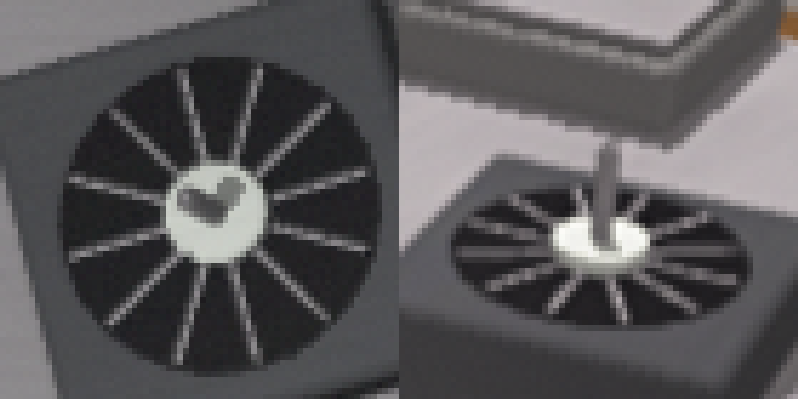

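The top crop shows the boss centred near pixel (157.5,228) and the scene crop shows it near (356,172). With the camera bias removed using the grasped tray, that puts the spindle at about (527.8,309.5). I'll carry the tray there.

```bash
python3 go.py 527.8 309.5 184 90; python3 -m handwheel '[{"fingers":1,"linear":[0.2,0.03,0],"angular":[0,0,0.006]},{"fingers":1,"linear":[0.55,0.1,0],"angular":[0,0,0]},{"fingers":1,"linear":[0.58,0.1,0],"angular":[0,0,0]},{"fingers":1,"linear":[0.58,0.1,0],"angular":[0,0,0]},{"fingers":1,"linear":[0.58,0.1,0],"angular":[0,0,0]},{"fingers":1,"linear":[0.58,0.1,0],"angular":[0,0,0]},{"fingers":1,"linear":[0.42,0.07,0],"angular":[0,0,0]},{"fingers":1,"linear":[0.2,0.038,0],"angular":[0,0,0]}]' 25 >/dev/null
python3 -m handwheel '[{"fingers":1,"linear":[0,0,0],"angular":[0,0,0]},{"fingers":1,"linear":[0,0,0],"angular":[0,0,0]},{"fingers":1,"linear":[0,0,0],"angular":[0,0,0]},{"fingers":1,"linear":[0,0,0],"angular":[0,0,0]},{"fingers":1,"linear":[0,0,0],"angular":[0,0,0]},{"fingers":1,"linear":[0,0,0],"angular":[0,0,0]},{"fingers":1,"linear":[0,0,0],"angular":[0,0,0]},{"fingers":1,"linear":[0,0,0],"angular":[0,0,0]}]' 25 >/dev/null
python3 go.py 527.8 309.5 155 90
python3 - <<'E'
from h import *
c=cam('scene'); save(c,'s3.png',(260,60,460,220),3)
from meas import *
for e in trays(c): 
        if 200<e[0][0]<400 and e[0][1]>100: print('tray',e, ray(c,*e[0],10).round(1))
E
```

```text
t 13.55 pos [464.  -59.6 184.3] psi 90.34 tilt [-0.002  0.001 -1.   ] q [-0.38  0.32  1.64  0.    1.19 -0.39] F [-0.1  0.6 -1.3] open 63.2 gf 25.0
turn wz total 0.0057 shift 3.6913 0.6379 0.0029
t 15.55 pos [528.2 309.3 185.4] psi 89.99 tilt [-0. -0. -1.] q [0.34 0.55 1.24 0.   1.36 0.34] F [-0.2  0.5 -0.2] open 63.7 gf 25.0
turn wz total -0.0002 shift 0.0024 -0.0037 0.304
tray (array([329.1, 236.3]), array([16.8, 24.6])) [621.3  80.1  10. ]
tray (array([279.5, 214.7]), array([14.8, 22.5])) [463.9  63.2  10. ]
tray (array([357.6, 140.4]), array([12. , 21.3])) [319.5 618.7  10. ]
```

View pics/s3.png

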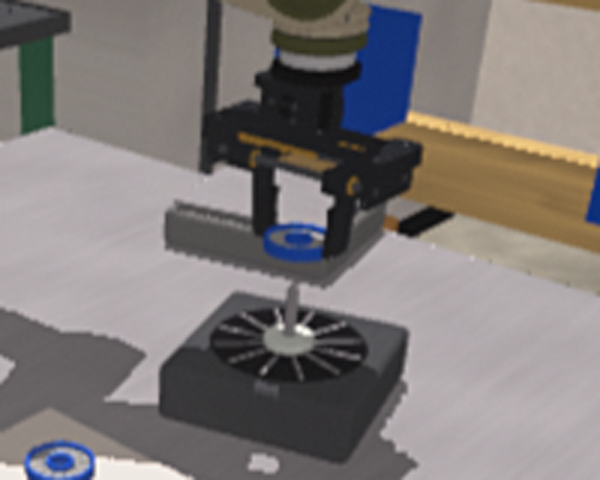

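The crop shows the tray level in the jaws at (297,240) directly above the spindle tip at (292,290). Now I'll lower it.

```bash
python3 -m handwheel '[{"fingers":1,"linear":[0.002,-0.004,0.2],"angular":[0,0,0]},{"fingers":1,"linear":[0,0,0.1],"angular":[0,0,0]},{"fingers":1,"linear":[0,0,0.08],"angular":[0,0,0]},{"fingers":1,"linear":[0,0,0.06],"angular":[0,0,0]},{"fingers":1,"linear":[0,0,0.06],"angular":[0,0,0]},{"fingers":1,"linear":[0,0,0],"angular":[0,0,0]},{"fingers":1,"linear":[0,0,0],"angular":[0,0,0]},{"fingers":1,"linear":[0,0,0],"angular":[0,0,0]}]' 25 >/dev/null
python3 go.py 527.8 309.5 97 90
```

```text
t 16.6 pos [527.9 309.5 135.7] psi 89.98 tilt [ 0.001  0.    -1.   ] q [0.34 0.6  1.3  0.   1.24 0.34] F [-0.5  0.3 -0.5] open 63.8 gf 25.0
turn wz total -0.0003 shift 0.0003 -0.001 0.3871
```

No contact force and the tray bottom is below the tip, so I'll continue down.

```bash
python3 -m handwheel '[{"fingers":1,"linear":[0,0,0.08],"angular":[0,0,0]},{"fingers":1,"linear":[0,0,0.08],"angular":[0,0,0]},{"fingers":1,"linear":[0,0,0.08],"angular":[0,0,0]},{"fingers":1,"linear":[0,0,0.08],"angular":[0,0,0]},{"fingers":1,"linear":[0,0,0.05],"angular":[0,0,0]},{"fingers":1,"linear":[0,0,0],"angular":[0,0,0]},{"fingers":1,"linear":[0,0,0],"angular":[0,0,0]},{"fingers":1,"linear":[0,0,0],"angular":[0,0,0]}]' 25 >/dev/null
python3 go.py
python3 -m handwheel '[{"fingers":1,"linear":[0,0,0.02],"angular":[0,0,0]},{"fingers":1,"linear":[0,0,0],"angular":[0,0,0]},{"fingers":-1,"linear":[0,0,0],"angular":[0,0,0]},{"fingers":-1,"linear":[0,0,0],"angular":[0,0,0]},{"fingers":-1,"linear":[0,0,0],"angular":[0,0,0]},{"fingers":-1,"linear":[0,0,-0.3],"angular":[0,0,0]},{"fingers":-1,"linear":[0,0,-0.4],"angular":[0,0,0]},{"fingers":-1,"linear":[0,0,-0.3],"angular":[0,0,0]}]' >/dev/null
python3 go.py 463 63.5 80 0
python3 - <<'E'
from meas import *
c=cam('scene'); save(c,'s4.png',(260,60,460,220),3)
for n in('top','scene'):
  c=cam(n);P=pts(c)
  for e in trays(c): 
    if 200<e[0][0]<400 and e[0][1]>100 or n=='top': print(n,'tray',e, ray(c,*e[0],10).round(1), 'on seat:',ray(c,*e[0],82).round(1), P[int(e[0][1])+7,int(e[0][0])].round(0))
E
```

```text
t 17.6 pos [527.9 309.5  98.7] psi 89.99 tilt [ 0.001  0.    -1.   ] q [ 0.34  0.64  1.34 -0.    1.16  0.34] F [ 0.6 -0.4 -1. ] open 63.5 gf 25.0
t 18.6 pos [527.9 309.5 198.1] psi 89.99 tilt [ 0.001  0.    -1.   ] q [ 0.34  0.54  1.22 -0.    1.38  0.34] F [ 0.  -0.4 -0.1] open 87.9 gf 0.0
turn wz total 1.4998 shift -0.6492 2.4598 1.1812
top tray (array([250.5, 253.6]), array([21.3, 21.7])) [460.4  65.7  10. ] on seat: [455.1  62.1  82. ] [443.  67.  10.]
top tray (array([244.5, 197.8]), array([20.9, 21.4])) [618.   82.7  10. ] on seat: [603.7  78.1  82. ] [602.  85.   2.]
scene tray (array([329. , 236.2]), array([16.9, 24.7])) [620.8  80.3  10. ] on seat: [679.3   2.5  82. ] [638.  59.  10.]
scene tray (array([279.5, 214.6]), array([14.7, 22.5])) [463.6  63.5  10. ] on seat: [541.1 -12.2  82. ] [485.  41.  11.]
scene tray (array([356.1, 169. ]), array([12.6, 23.6])) [453.6 424.1  10. ] on seat: [532.4 304.6  82. ] [546. 287.  71.]
```

View pics/s4.png

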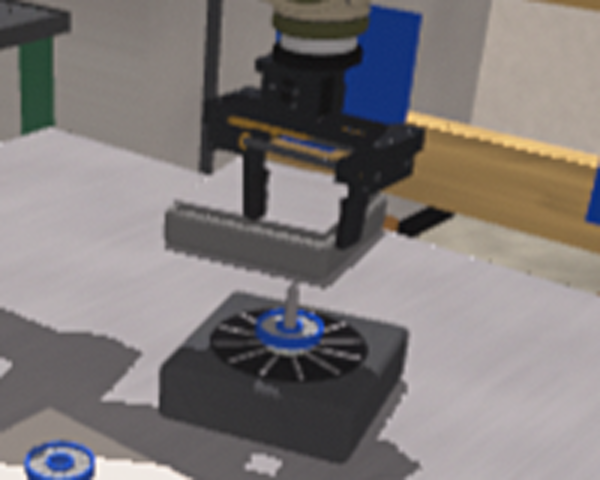

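The tray lies flat on the boss at (290,328) in the crop. Next is the tray at (462.6,63.9), which I'll grip at the same yaw.

```bash
python3 go.py 462.6 63.9 25.5 90; python3 -m handwheel '[{"fingers":-1,"linear":[-0.4,-0.1,0],"angular":[0,0,0]},{"fingers":-1,"linear":[-0.55,-0.15,0],"angular":[0,0,0]},{"fingers":-1,"linear":[-0.55,-0.15,0],"angular":[0,0,0]},{"fingers":-1,"linear":[-0.55,-0.15,0.2],"angular":[0,0,0]},{"fingers":-1,"linear":[-0.406,-0.103,0.3],"angular":[0,0,0]},{"fingers":-1,"linear":[0,0,0.5],"angular":[0,0,0]},{"fingers":-1,"linear":[0,0,0],"angular":[0,0,0]},{"fingers":-1,"linear":[0,0,0],"angular":[0,0,0]}]' 8 >/dev/null
python3 go.py 462.6 63.9 25.5 90
python3 - <<'E'
from meas import *
c=cam('scene')
for e in trays(c): 
    if 200<e[0][0]<400 and e[0][1]>100: print('tray',e, (ray(c,*e[0],10)-[1.4,-.7,0]).round(1))
E
```

```text
t 18.75 pos [528.1 309.6 197.4] psi 89.99 tilt [ 0.003  0.001 -1.   ] q [0.34 0.54 1.22 0.   1.38 0.34] F [0.  0.1 0.7] open 87.9 gf 0.0
turn wz total -0.0002 shift -2.4565 -0.6548 1.7194
t 19.75 pos [462.8  64.1  97.1] psi 90.02 tilt [ 0. -0. -1.] q [-0.12  0.44  1.76  0.    0.94 -0.12] F [-0.3 -0.2  0.7] open 87.8 gf 0.0
turn wz total 0.0004 shift -0.0025 -0.0021 0.7162
tray (array([329. , 236.3]), array([16.7, 24.6])) [619.7  80.6  10. ]
tray (array([279.5, 214.7]), array([14.8, 22.5])) [462.5  63.9  10. ]
tray (array([355.9, 169. ]), array([12.6, 23.9])) [451.8 424.4  10. ]
```

```bash
python3 -m handwheel '[{"fingers":-1,"linear":[-0.003,-0.002,0.3],"angular":[0,0,0]},{"fingers":-1,"linear":[0,0,0.3],"angular":[0,0,0]},{"fingers":-1,"linear":[0,0,0.116],"angular":[0,0,0]},{"fingers":-1,"linear":[0,0,0],"angular":[0,0,0]},{"fingers":1,"linear":[0,0,0],"angular":[0,0,0]},{"fingers":1,"linear":[0,0,0],"angular":[0,0,0]},{"fingers":1,"linear":[0,0,0],"angular":[0,0,0]},{"fingers":1,"linear":[0,0,0],"angular":[0,0,0]}]' 8 >/dev/null
python3 go.py
python3 -m handwheel '[{"fingers":1,"linear":[0,0,0],"angular":[0,0,0]},{"fingers":1,"linear":[0,0,-0.2],"angular":[0,0,0]},{"fingers":1,"linear":[0,0,-0.4],"angular":[0,0,0]},{"fingers":1,"linear":[0,0,-0.4],"angular":[0,0,0]},{"fingers":1,"linear":[0,0,-0.4],"angular":[0,0,0]},{"fingers":1,"linear":[0,0,-0.2],"angular":[0,0,0]},{"fingers":1,"linear":[0,0,0],"angular":[0,0,0]},{"fingers":1,"linear":[0,0,0],"angular":[0,0,0]}]' 30 >/dev/null
python3 go.py 527.8 309.5 184 90
```

```text
t 20.8 pos [462.5  63.5  25.3] psi 89.98 tilt [ 0.001 -0.    -1.   ] q [-0.12  0.57  1.83  0.    0.74 -0.12] F [-1.  -0.5  6.3] open 64.1 gf 8.0
t 21.8 pos [461.8  63.6 183.8] psi 89.98 tilt [-0.002  0.    -1.   ] q [-0.12  0.31  1.65 -0.    1.18 -0.12] F [-0.4  0.1 -0.5] open 63.3 gf 30.0
turn wz total -0.0003 shift 2.4593 0.6604 -0.0019
```

```bash
python3 -m handwheel '[{"fingers":1,"linear":[0.2,0.05,0],"angular":[0,0,0]},{"fingers":1,"linear":[0.5,0.13,0],"angular":[0,0,0]},{"fingers":1,"linear":[0.5,0.14,0],"angular":[0,0,0]},{"fingers":1,"linear":[0.5,0.14,0],"angular":[0,0,0]},{"fingers":1,"linear":[0.5,0.13,0],"angular":[0,0,0]},{"fingers":1,"linear":[0.257,0.068,0],"angular":[0,0,0]},{"fingers":1,"linear":[0,0,0],"angular":[0,0,0]},{"fingers":1,"linear":[0,0,0],"angular":[0,0,0]}]' 30 >/dev/null
python3 go.py 527.8 309.5 135.5 90
python3 - <<'E'
from meas import *
c=cam('scene')
for e in trays(c): 
    if 200<e[0][0]<400 and e[0][1]>100: print('tray',e, 'held?',(ray(c,*e[0],169)-[1.4,-.7,0]).round(1))
E
```

```text
t 22.8 pos [527.7 308.4 183.8] psi 89.96 tilt [-0.002 -0.001 -1.   ] q [ 0.34  0.55  1.24 -0.    1.35  0.34] F [-0.1  0.3  0.1] open 63.3 gf 30.0
turn wz total -0.0006 shift 0.0111 0.0007 0.483
tray (array([329. , 236.2]), array([16.9, 24.7])) held? [748.5 -90.7 169. ]
tray (array([356., 169.]), array([12.6, 23.6])) held? [626.  160.7 169. ]
tray (array([357.3, 140.5]), array([12.2, 20.2])) held? [527.8 302.1 169. ]
```

```bash
python3 -m handwheel '[{"fingers":1,"linear":[0.011,0.001,0.2],"angular":[0,0,0]},{"fingers":1,"linear":[0,0,0.1],"angular":[0,0,0]},{"fingers":1,"linear":[0,0,0.08],"angular":[0,0,0]},{"fingers":1,"linear":[0,0,0.06],"angular":[0,0,0]},{"fingers":1,"linear":[0,0,0.05],"angular":[0,0,0]},{"fingers":1,"linear":[0,0,0],"angular":[0,0,0]},{"fingers":1,"linear":[0,0,0],"angular":[0,0,0]},{"fingers":1,"linear":[0,0,0],"angular":[0,0,0]}]' 30 >/dev/null
python3 go.py 527.8 309.5 109 90
```

```text
t 23.85 pos [528.3 310.4 136.1] psi 89.99 tilt [ 0.001  0.    -1.   ] q [0.34 0.6  1.3  0.   1.24 0.34] F [ 0.3 -0.7  0.4] open 63.1 gf 30.0
turn wz total -0.0002 shift -0.0089 -0.0047 0.2709
```

```bash
python3 -m handwheel '[{"fingers":1,"linear":[-0.009,-0.005,0.06],"angular":[0,0,0]},{"fingers":1,"linear":[0,0,0.08],"angular":[0,0,0]},{"fingers":1,"linear":[0,0,0.08],"angular":[0,0,0]},{"fingers":1,"linear":[0,0,0.05],"angular":[0,0,0]},{"fingers":1,"linear":[0,0,0],"angular":[0,0,0]},{"fingers":1,"linear":[0,0,0],"angular":[0,0,0]},{"fingers":1,"linear":[0,0,0],"angular":[0,0,0]},{"fingers":1,"linear":[0,0,0],"angular":[0,0,0]}]' 30 >/dev/null
python3 go.py
python3 -m handwheel '[{"fingers":-1,"linear":[0,0,0],"angular":[0,0,0]},{"fingers":-1,"linear":[0,0,0],"angular":[0,0,0]},{"fingers":-1,"linear":[0,0,0],"angular":[0,0,0]},{"fingers":-1,"linear":[0,0,-0.3],"angular":[0,0,0]},{"fingers":-1,"linear":[0,0,-0.4],"angular":[0,0,0]},{"fingers":-1,"linear":[0,0,-0.2],"angular":[0,0,0]},{"fingers":-1,"linear":[0,0,0],"angular":[0,0,0]},{"fingers":-1,"linear":[0,0,0],"angular":[0,0,0]}]' >/dev/null
python3 go.py 619.8 80.7 25.5 90
python3 - <<'E'
from meas import *
c=cam('scene'); save(c,'s5.png',(200,60,460,260),2.5)
b={'top':[-2.1,1.8,0],'scene':[1.4,-.7,0]}
for n in('top','scene'):
  c=cam(n)
  for e in trays(c): 
    if 200<e[0][0]<400 and e[0][1]>100 or n=='top': print(n,'tray',e, (ray(c,*e[0],10)-b[n]).round(1))
E
```

```text
t 24.85 pos [527.7 309.5 109. ] psi 89.99 tilt [ 0.  0. -1.] q [0.34 0.63 1.33 0.   1.18 0.34] F [ 0.1  0.6 -0.4] open 62.9 gf 30.0
t 25.85 pos [527.3 309.3 197.6] psi 89.98 tilt [-0.002 -0.001 -1.   ] q [0.34 0.54 1.22 0.   1.39 0.34] F [ 0.2 -0.3  0.2] open 87.9 gf 0.0
turn wz total -0.0003 shift -2.2857 0.925 1.721
top tray (array([244.5, 197.8]), array([20.9, 21.4])) [620.1  80.9  10. ]
scene tray (array([329. , 236.2]), array([16.9, 24.7])) [619.4  81.   10. ]
scene tray (array([356.3, 167.7]), array([15.5, 24.6])) [447.2 432.9  10. ]
```

View pics/s5.png

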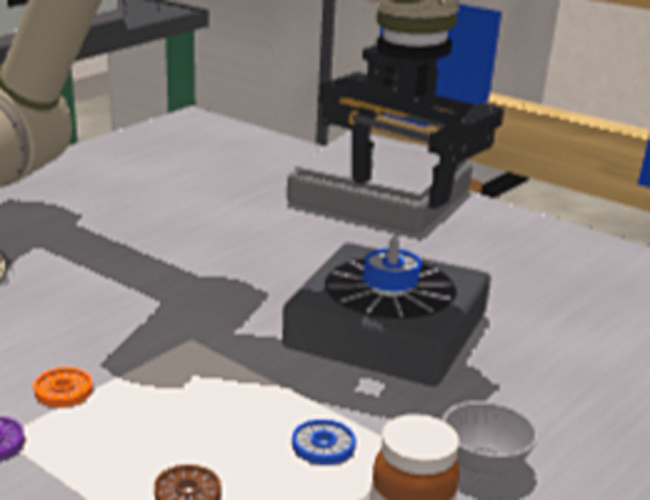

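Two trays are stacked flat. For the third I'll turn the jaws along y to keep the gripper's body clear of the jar.

```bash
python3 -m handwheel '[{"fingers":-1,"linear":[0,0,0],"angular":[0,0,0.1667]},{"fingers":-1,"linear":[0,0,0],"angular":[0,0,0.1667]},{"fingers":-1,"linear":[0,0,0],"angular":[0,0,0.1667]},{"fingers":-1,"linear":[0,0,0],"angular":[0,0,0.1667]},{"fingers":-1,"linear":[0,0,0],"angular":[0,0,0.1667]},{"fingers":-1,"linear":[0,0,0],"angular":[0,0,0.1667]},{"fingers":-1,"linear":[0,0,0],"angular":[0,0,0.1667]},{"fingers":-1,"linear":[0,0,0],"angular":[0,0,0.1667]}]' 8 >/dev/null
python3 -m handwheel '[{"fingers":-1,"linear":[0,0,0],"angular":[0,0,0.1664]},{"fingers":-1,"linear":[0.1,0.3,0],"angular":[0,0,0]},{"fingers":-1,"linear":[0.2,0.5,0],"angular":[0,0,0]},{"fingers":-1,"linear":[0.2,0.5,0],"angular":[0,0,0]},{"fingers":-1,"linear":[0.2,0.5,0],"angular":[0,0,0]},{"fingers":-1,"linear":[0.2,0.45,0.2],"angular":[0,0,0]},{"fingers":-1,"linear":[0.025,0.036,0.3],"angular":[0,0,0]},{"fingers":-1,"linear":[0,0,0.3],"angular":[0,0,0]}]' 8 >/dev/null
python3 go.py 619.8 81 25.5 0
python3 - <<'E'
from meas import *
c=cam('scene')
for e in trays(c): 
    if 200<e[0][0]<400 and e[0][1]>100: print('tray',e, (ray(c,*e[0],10)-[1.4,-.7,0]).round(1))
P=pts(c); m=(P[...,2]>108)&(P[...,2]<114)&(abs(P[...,0]-755)<60)&(abs(P[...,1]-30)<60); print(cv2.minEnclosingCircle(P[m][:,:2].astype(np.float32)))
E
```

```text
t 28.0 pos [620.2  79.8 117.1] psi -0.1 tilt [-0.001  0.    -1.   ] q [-0.06  0.64  1.28  0.    1.22  1.51] F [-0.3  0.  -1.1] open 88.0 gf 0.0
turn wz total -0.0017 shift -0.004 -0.0121 0.9163
tray (array([329.1, 236.3]), array([17. , 24.5])) [619.9  80.8  10. ]
((756.4912109375, 32.356685638427734), 32.24960708618164)
```

```bash
python3 -m handwheel '[{"fingers":-1,"linear":[-0.004,-0.01,0.4],"angular":[0,0,0]},{"fingers":-1,"linear":[0,0,0.4],"angular":[0,0,0]},{"fingers":-1,"linear":[0,0,0.116],"angular":[0,0,0]},{"fingers":-1,"linear":[0,0,0],"angular":[0,0,0]},{"fingers":1,"linear":[0,0,0],"angular":[0,0,0]},{"fingers":1,"linear":[0,0,0],"angular":[0,0,0]},{"fingers":1,"linear":[0,0,0],"angular":[0,0,0]},{"fingers":1,"linear":[0,0,0],"angular":[0,0,0]}]' 8 >/dev/null
python3 go.py
python3 -m handwheel '[{"fingers":1,"linear":[0,0,0],"angular":[0,0,0]},{"fingers":1,"linear":[0,0,-0.2],"angular":[0,0,0]},{"fingers":1,"linear":[0,0,-0.4],"angular":[0,0,0]},{"fingers":1,"linear":[0,0,-0.4],"angular":[0,0,0]},{"fingers":1,"linear":[0,0,-0.4],"angular":[0,0,0]},{"fingers":1,"linear":[0,0,-0.2],"angular":[0,0,0]},{"fingers":1,"linear":[0,0,0],"angular":[0,0,0]},{"fingers":1,"linear":[0,0,0],"angular":[0,0,0]}]' 30 >/dev/null
python3 go.py 527.8 309.5 184 0
```

```text
t 29.05 pos [620.1  81.8  28. ] psi -0.01 tilt [ 0.001 -0.    -1.   ] q [-0.06  0.75  1.36  0.    1.03  1.51] F [-1.2 -0.5  6.3] open 62.4 gf 8.0
t 30.05 pos [619.2  81.8 185.9] psi -0.02 tilt [-0.002  0.    -1.   ] q [-0.06  0.57  1.19  0.    1.38  1.51] F [-0.5 -0.3 -1.3] open 61.7 gf 30.0
turn wz total -0.0003 shift -0.9145 -2.2771 0.0185
```

```bash
python3 -m handwheel '[{"fingers":1,"linear":[-0.07,-0.18,0],"angular":[0,0,0]},{"fingers":1,"linear":[-0.2,-0.48,0],"angular":[0,0,0]},{"fingers":1,"linear":[-0.2,-0.48,0],"angular":[0,0,0]},{"fingers":1,"linear":[-0.2,-0.48,0],"angular":[0,0,0]},{"fingers":1,"linear":[-0.17,-0.45,0],"angular":[0,0,0]},{"fingers":1,"linear":[-0.0745,-0.2,0],"angular":[0,0,0]},{"fingers":1,"linear":[0,0,0],"angular":[0,0,0]},{"fingers":1,"linear":[0,0,0],"angular":[0,0,0]}]' 30 >/dev/null
python3 go.py 527.8 309.5 135.5 0
python3 - <<'E'
from meas import *
c=cam('scene'); save(c,'s6.png',(290,90,430,200),4)
for e in trays(c): 
    if 200<e[0][0]<400 and e[0][1]>100: print('tray',e)
E
```

```text
t 31.05 pos [528.8 307.8 187. ] psi -0.08 tilt [-0. -0. -1.] q [ 0.33  0.55  1.23 -0.    1.36  1.91] F [-0.7  0.2 -0.4] open 61.8 gf 30.0
turn wz total -0.0013 shift -0.0104 -0.0175 0.5147
tray (array([356.1, 167.7]), array([15.5, 24.9]))
```

View pics/s6.png

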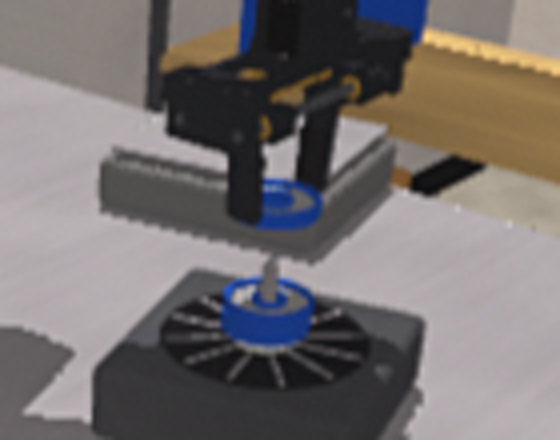

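The crop shows the third tray level in the jaws at about (278,204), above the two-tray stack at (267,310). Next I'll correct the position and lower it.

```bash
python3 -m handwheel '[{"fingers":1,"linear":[-0.01,-0.017,0.2],"angular":[0,0,0]},{"fingers":1,"linear":[0,0,0.1],"angular":[0,0,0]},{"fingers":1,"linear":[0,0,0.08],"angular":[0,0,0]},{"fingers":1,"linear":[0,0,0.05],"angular":[0,0,0]},{"fingers":1,"linear":[0,0,0.05],"angular":[0,0,0]},{"fingers":1,"linear":[0,0,0],"angular":[0,0,0]},{"fingers":1,"linear":[0,0,0],"angular":[0,0,0]},{"fingers":1,"linear":[0,0,0],"angular":[0,0,0]}]' 30 >/dev/null
python3 go.py 527.8 309.5 123 0
```

```text
t 32.1 pos [527.4 310.6 139.5] psi -0.01 tilt [ 0.  0. -1.] q [0.34 0.59 1.3  0.   1.25 1.91] F [ 0.2  0.1 -0.3] open 61.6 gf 30.0
turn wz total -0.0002 shift 0.0039 0.011 0.1648
```

```bash
python3 -m handwheel '[{"fingers":1,"linear":[0.004,0.01,0.04],"angular":[0,0,0]},{"fingers":1,"linear":[0,0,0.06],"angular":[0,0,0]},{"fingers":1,"linear":[0,0,0.06],"angular":[0,0,0]},{"fingers":1,"linear":[0,0,0],"angular":[0,0,0]},{"fingers":1,"linear":[0,0,0],"angular":[0,0,0]},{"fingers":1,"linear":[0,0,0],"angular":[0,0,0]},{"fingers":1,"linear":[0,0,0],"angular":[0,0,0]},{"fingers":1,"linear":[0,0,0],"angular":[0,0,0]}]' 30 >/dev/null
python3 go.py
python3 -m handwheel '[{"fingers":-1,"linear":[0,0,0],"angular":[0,0,0]},{"fingers":-1,"linear":[0,0,0],"angular":[0,0,0]},{"fingers":-1,"linear":[0,0,0],"angular":[0,0,0]},{"fingers":-1,"linear":[0,0,-0.3],"angular":[0,0,0]},{"fingers":-1,"linear":[0,0,-0.4],"angular":[0,0,0]},{"fingers":-1,"linear":[0,0,-0.1],"angular":[0,0,0]},{"fingers":-1,"linear":[-0.5,0,0],"angular":[0,0,0]},{"fingers":-1,"linear":[-0.5,0,0],"angular":[0,0,0]}]' >/dev/null
python3 go.py
python3 - <<'E'
from meas import *
from con import *
c=cam('scene'); save(c,'s7.png',(120,100,440,330),2.4)
t=cam('top')
for k in(c,t):
  print([e for e in trays(k) if e[0][1]>100 and e[0][0]<450])
  P=pts(k); m=(P[...,2]>106)&(P[...,2]<119)&(np.hypot(P[...,0]-613,P[...,1]+329)<35)
  q=P[m]; print('key',m.sum(),q.mean(0).round(1)); x=q[:,:2]-q[:,:2].mean(0); w_,v=np.linalg.eigh(x.T@x); print('wing dir deg',np.degrees(np.arctan2(v[1,1],v[0,1])).round(1),np.ptp(x@v[:,1]).round(1),np.ptp(x@v[:,0]).round(1))
  print('rect',cv2.minAreaRect(q[:,:2].astype(np.float32)))
print('key expected',w(85,0))
E
```

```text
t 33.1 pos [527.7 309.5 123.3] psi -0.02 tilt [ 0.  0. -1.] q [0.34 0.61 1.32 0.   1.21 1.91] F [-0.4  0.2 -0.6] open 61.8 gf 30.0
t 34.1 pos [426.2 309.2 202. ] psi -0.05 tilt [-0.002 -0.001 -1.   ] q [0.4  0.39 1.46 0.   1.29 1.97] F [-0.5  0.6  0.3] open 88.1 gf 0.0
[(array([116.6, 256.8]), array([15.5, 21.8])), (array([356.1, 165.6]), array([20.3, 24.7]))]
key 115 [ 617.8 -331.8  112.8]
wing dir deg 157.4 45.7 9.9
rect ((614.6207275390625, -330.2449951171875), (9.896683692932129, 45.73493957519531), 67.45779418945312)
[(array([155., 227.]), array([24.4, 27.5]))]
key 65 [ 612.2 -329.1  112.4]
wing dir deg 157.2 42.5 10.0
rect ((612.7460327148438, -329.8172607421875), (9.825533866882324, 42.54654312133789), 68.09954833984375)
key expected [ 613.80283194 -329.47994524]
```

View pics/s7.png

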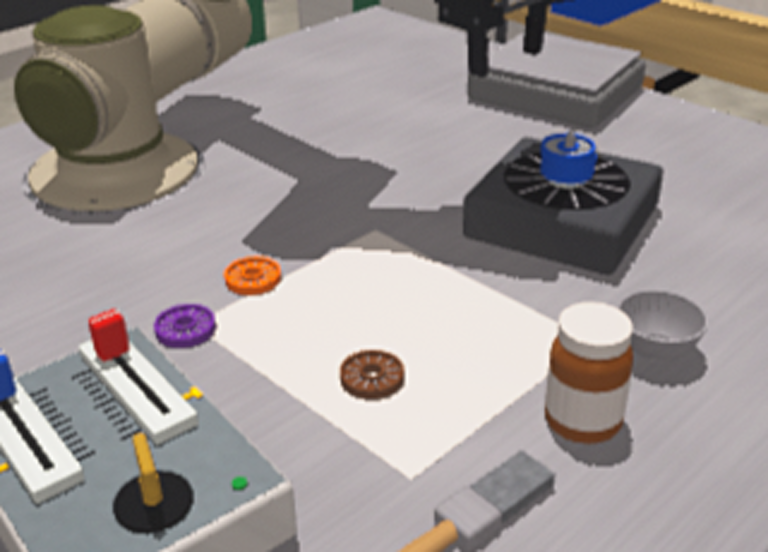

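The crop shows three trays flat in one stack at (568,160) and no other blue-rimmed tray. The key wing points at about 157°, so one grasp from ψ=157° allows the whole turn.

```bash
python3 -m handwheel '[{"fingers":-1,"linear":[0,0,0],"angular":[0,0,-0.175]},{"fingers":-1,"linear":[0,0,0],"angular":[0,0,-0.175]},{"fingers":-1,"linear":[0,0,0],"angular":[0,0,-0.175]},{"fingers":-1,"linear":[0,0,0],"angular":[0,0,-0.175]},{"fingers":-1,"linear":[0,0,0],"angular":[0,0,-0.175]},{"fingers":-1,"linear":[0,0,0],"angular":[0,0,-0.175]},{"fingers":-1,"linear":[0,0,0],"angular":[0,0,-0.175]},{"fingers":-1,"linear":[0,0,0],"angular":[0,0,-0.175]}]' 30 >/dev/null
python3 -m handwheel '[{"fingers":-0.3,"linear":[0,0,0],"angular":[0,0,-0.175]},{"fingers":-0.3,"linear":[0,0,0],"angular":[0,0,-0.175]},{"fingers":-0.3,"linear":[0,0,0],"angular":[0,0,-0.175]},{"fingers":-0.3,"linear":[0,0,0],"angular":[0,0,-0.175]},{"fingers":-0.3,"linear":[0,0,0],"angular":[0,0,-0.175]},{"fingers":-0.3,"linear":[0,0,0],"angular":[0,0,-0.175]},{"fingers":-0.3,"linear":[0,0,0],"angular":[0,0,-0.172]},{"fingers":-0.3,"linear":[0,0,0],"angular":[0,0,0]}]' >/dev/null
python3 go.py 613.5 -329.8 180 157.3
```

```text
t 36.2 pos [428.2 309.4 202.5] psi 157.2 tilt [-0.001 -0.    -1.   ] q [ 0.4   0.39  1.45 -0.    1.29 -0.77] F [0.6 0.5 0.2] open 57.1 gf 0.0
turn wz total -0.0017 shift -4.1761 -5.1823 0.2248
```

```bash
python3 -m handwheel '[{"fingers":-0.3,"linear":[-0.298,-0.37,0],"angular":[0,0,0]},{"fingers":-0.3,"linear":[-0.298,-0.37,0],"angular":[0,0,0]},{"fingers":-0.3,"linear":[-0.298,-0.37,0],"angular":[0,0,0]},{"fingers":-0.3,"linear":[-0.298,-0.37,0],"angular":[0,0,0]},{"fingers":-0.3,"linear":[-0.298,-0.37,0],"angular":[0,0,0]},{"fingers":-0.3,"linear":[-0.298,-0.37,0],"angular":[0,0,0]},{"fingers":-0.3,"linear":[-0.298,-0.37,0],"angular":[0,0,0]},{"fingers":-0.3,"linear":[-0.298,-0.37,0],"angular":[0,0,0]}]' >/dev/null
python3 -m handwheel '[{"fingers":-0.3,"linear":[-0.298,-0.37,0],"angular":[0,0,0]},{"fingers":-0.3,"linear":[-0.298,-0.37,0],"angular":[0,0,0]},{"fingers":-0.3,"linear":[-0.298,-0.37,0],"angular":[0,0,0]},{"fingers":-0.3,"linear":[-0.298,-0.37,0],"angular":[0,0,0]},{"fingers":-0.3,"linear":[-0.298,-0.37,0],"angular":[0,0,0]},{"fingers":-0.3,"linear":[-0.298,-0.37,0],"angular":[0,0,0]},{"fingers":-0.3,"linear":[0,0,0.22],"angular":[0,0,0]},{"fingers":-0.3,"linear":[0,0,0],"angular":[0,0,0]}]' >/dev/null
python3 go.py 613.5 -329.8 108 157.3
python3 - <<'E'
from h import *
c=cam('scene'); save(c,'s8.png',(80,160,300,340),2.7)
E
```

```text
t 38.2 pos [ 612.2 -329.5  178.7] psi 157.08 tilt [-0.004  0.003 -1.   ] q [-0.66  0.7   0.96  0.    1.49 -1.83] F [-0.1 -0.3 -0.2] open 57.1 gf 0.0
turn wz total -0.0037 shift -0.013 0.0024 0.7069
```

View pics/s8.png

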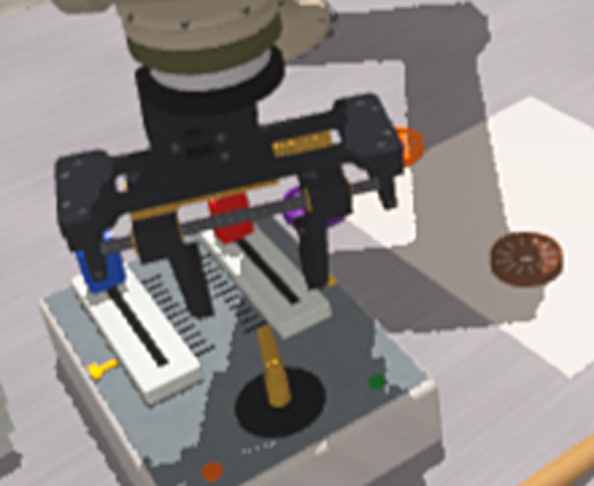

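The crop shows the open jaws over the brass key, with one finger on each side of the wing. I'll lower, close and check.

```bash
python3 -m handwheel '[{"fingers":-0.3,"linear":[-0.013,0.002,0.2],"angular":[0,0,-0.004]},{"fingers":-0.3,"linear":[0,0,0.25],"angular":[0,0,0]},{"fingers":-0.3,"linear":[0,0,0.237],"angular":[0,0,0]},{"fingers":1,"linear":[0,0,0],"angular":[0,0,0]},{"fingers":1,"linear":[0,0,0],"angular":[0,0,0]},{"fingers":1,"linear":[0,0,0],"angular":[0,0,0]},{"fingers":1,"linear":[0,0,0],"angular":[0,0,0]},{"fingers":1,"linear":[0,0,0],"angular":[0,0,0]}]' 40 >/dev/null
python3 go.py
python3 -m handwheel '[{"fingers":1,"linear":[0,0,0],"angular":[0,0,0.05]},{"fingers":1,"linear":[0,0,0],"angular":[0,0,0.1]},{"fingers":1,"linear":[0,0,0],"angular":[0,0,0.1]},{"fingers":1,"linear":[0,0,0],"angular":[0,0,0.1]},{"fingers":1,"linear":[0,0,0],"angular":[0,0,0.1]},{"fingers":1,"linear":[0,0,0],"angular":[0,0,0.1]},{"fingers":1,"linear":[0,0,0],"angular":[0,0,0.1]},{"fingers":1,"linear":[0,0,0],"angular":[0,0,0]}]' >/dev/null
python3 go.py; python3 -c "
from plant import arm; print(arm.state()['torque'].round(2))"
```

```text
t 39.25 pos [ 613.7 -330.9  113. ] psi 157.53 tilt [-0.    -0.003 -1.   ] q [-0.66  0.76  1.04 -0.    1.34 -1.84] F [ -4.9 -10.   -0.9] open 9.4 gf 39.1
t 40.25 pos [ 613.6 -331.1  113. ] psi 118.43 tilt [-0.    -0.003 -1.   ] q [-0.66  0.76  1.04 -0.    1.34 -1.16] F [-3.3 -4.7  1.2] open 9.8 gf 40.0
[-0.79  0.35 -0.1 ]
```

```bash
for i in 1; do python3 -m handwheel '[{"fingers":1,"linear":[0,0,0],"angular":[0,0,0.12]},{"fingers":1,"linear":[0,0,0],"angular":[0,0,0.12]},{"fingers":1,"linear":[0,0,0],"angular":[0,0,0.12]},{"fingers":1,"linear":[0,0,0],"angular":[0,0,0.12]},{"fingers":1,"linear":[0,0,0],"angular":[0,0,0.12]},{"fingers":1,"linear":[0,0,0],"angular":[0,0,0.12]},{"fingers":1,"linear":[0,0,0],"angular":[0,0,0.12]},{"fingers":1,"linear":[0,0,0],"angular":[0,0,0.12]}]' >/dev/null; done
python3 go.py
python3 -m handwheel '[{"fingers":1,"linear":[0,0,0],"angular":[0,0,0.12]},{"fingers":1,"linear":[0,0,0],"angular":[0,0,0.12]},{"fingers":1,"linear":[0,0,0],"angular":[0,0,0.12]},{"fingers":1,"linear":[0,0,0],"angular":[0,0,0.12]},{"fingers":1,"linear":[0,0,0],"angular":[0,0,0.12]},{"fingers":1,"linear":[0,0,0],"angular":[0,0,0.12]},{"fingers":1,"linear":[0,0,0],"angular":[0,0,0.12]},{"fingers":1,"linear":[0,0,0],"angular":[0,0,0.12]}]' >/dev/null
python3 go.py
python3 -m handwheel '[{"fingers":1,"linear":[0,0,0],"angular":[0,0,0.12]},{"fingers":1,"linear":[0,0,0],"angular":[0,0,0.12]},{"fingers":1,"linear":[0,0,0],"angular":[0,0,0.12]},{"fingers":1,"linear":[0,0,0],"angular":[0,0,0.12]},{"fingers":1,"linear":[0,0,0],"angular":[0,0,0.12]},{"fingers":1,"linear":[0,0,0],"angular":[0,0,0.12]},{"fingers":1,"linear":[0,0,0],"angular":[0,0,0.1]},{"fingers":1,"linear":[0,0,0],"angular":[0,0,0]}]' >/dev/null
python3 go.py;  python3 -c "
from plant import arm; print(arm.state()['torque'].round(2))"
```

```text
t 41.25 pos [ 613.4 -331.1  113. ] psi 60.67 tilt [-0.001 -0.002 -1.   ] q [-0.66  0.76  1.04 -0.    1.34 -0.15] F [-3.7 -4.8  2.3] open 9.5 gf 40.0
t 42.25 pos [ 613.2 -330.9  113. ] psi 3.08 tilt [-0.001 -0.002 -1.   ] q [-0.66  0.76  1.04 -0.    1.34  0.85] F [-5.1 -4.6  3. ] open 9.9 gf 40.0
t 43.25 pos [ 613.3 -330.7  113. ] psi -45.96 tilt [-0.001 -0.002 -1.   ] q [-0.66  0.76  1.04 -0.    1.34  1.71] F [-5.5 -3.1  2.2] open 9.9 gf 40.0
[-0.53  0.77  0.02]
```

Expected stop is at ψ ≈ -66.5°. I'll turn slowly from here.

```bash
python3 -m handwheel '[{"fingers":1,"linear":[0,0,0],"angular":[0,0,0.06]},{"fingers":1,"linear":[0,0,0],"angular":[0,0,0.06]},{"fingers":1,"linear":[0,0,0],"angular":[0,0,0.06]},{"fingers":1,"linear":[0,0,0],"angular":[0,0,0.06]},{"fingers":1,"linear":[0,0,0],"angular":[0,0,0.04]},{"fingers":1,"linear":[0,0,0],"angular":[0,0,0.04]},{"fingers":1,"linear":[0,0,0],"angular":[0,0,0]},{"fingers":1,"linear":[0,0,0],"angular":[0,0,0]}]' >/dev/null
python3 go.py;  python3 -c "
from plant import arm; print(arm.state()['torque'].round(2))"
python3 -m handwheel '[{"fingers":1,"linear":[0,0,0],"angular":[0,0,0.04]},{"fingers":1,"linear":[0,0,0],"angular":[0,0,0.04]},{"fingers":1,"linear":[0,0,0],"angular":[0,0,0]},{"fingers":1,"linear":[0,0,0],"angular":[0,0,0]},{"fingers":1,"linear":[0,0,0],"angular":[0,0,0]},{"fingers":1,"linear":[0,0,0],"angular":[0,0,0]},{"fingers":1,"linear":[0,0,0],"angular":[0,0,0]},{"fingers":1,"linear":[0,0,0],"angular":[0,0,0]}]' >/dev/null
python3 go.py;  python3 -c "
from plant import arm; print(arm.state()['torque'].round(2))"
```

```text
t 44.25 pos [ 613.3 -330.6  113. ] psi -65.09 tilt [-0.001 -0.002 -1.   ] q [-0.66  0.76  1.04 -0.    1.34  2.04] F [-4.6 -4.1  2.4] open 9.6 gf 40.0
[-0.45  0.69  0.1 ]
t 45.25 pos [ 613.3 -330.6  113. ] psi -69.82 tilt [-0.001 -0.002 -1.   ] q [-0.66  0.76  1.04 -0.    1.34  2.13] F [-4.7 -2.8  2.2] open 10.2 gf 40.0
[-0.42  0.7   0.65]
```

```bash
python3 -m handwheel '[{"fingers":1,"linear":[0,0,0],"angular":[0,0,0.03]},{"fingers":1,"linear":[0,0,0],"angular":[0,0,0.03]},{"fingers":1,"linear":[0,0,0],"angular":[0,0,0]},{"fingers":1,"linear":[0,0,0],"angular":[0,0,0]},{"fingers":1,"linear":[0,0,0],"angular":[0,0,0]},{"fingers":1,"linear":[0,0,0],"angular":[0,0,0]},{"fingers":1,"linear":[0,0,0],"angular":[0,0,0]},{"fingers":1,"linear":[0,0,0],"angular":[0,0,0]}]' >/dev/null
python3 go.py;  python3 -c "
from plant import arm; print(arm.state()['torque'].round(2))"
```

```text
t 46.25 pos [ 613.4 -330.6  113. ] psi -73.41 tilt [-0.001 -0.002 -1.   ] q [-0.66  0.76  1.04 -0.    1.34  2.19] F [-4.7 -3.4  2.8] open 10.4 gf 42.2
[-0.42  0.71  0.83]
```

The torque rose sharply at ψ≈-67°, where I expected the stop, so the timer is fully wound. I'll release, lift and check the key and the marks.

```bash
python3 -m handwheel '[{"fingers":-0.3,"linear":[0,0,0],"angular":[0,0,0]},{"fingers":-0.3,"linear":[0,0,0],"angular":[0,0,0]},{"fingers":-0.3,"linear":[0,0,0],"angular":[0,0,0]},{"fingers":-0.2,"linear":[0,0,-0.3],"angular":[0,0,0]},{"fingers":-0.2,"linear":[0,0,-0.4],"angular":[0,0,0]},{"fingers":-0.2,"linear":[0,0,0],"angular":[0,0,0.127]},{"fingers":-0.2,"linear":[0,0,0],"angular":[0,0,0.127]},{"fingers":-0.2,"linear":[0,0,0],"angular":[0,0,0.126]}]' 15 >/dev/null
python3 go.py 445.7 -262.1 180 -96.2
python3 -m handwheel '[{"fingers":-0.2,"linear":[-0.1,0.22,0],"angular":[0,0,0]},{"fingers":-0.2,"linear":[-0.15,0.35,0],"angular":[0,0,0]},{"fingers":-0.2,"linear":[-0.15,0.35,0],"angular":[0,0,0]},{"fingers":-0.2,"linear":[-0.15,0.35,0],"angular":[0,0,0]},{"fingers":-0.2,"linear":[0,0.2,0],"angular":[0,0,0]},{"fingers":-0.2,"linear":[0,0.2,0],"angular":[0,0,0]},{"fingers":-0.2,"linear":[0,0,0],"angular":[0,0,0]},{"fingers":-0.2,"linear":[0,0,0],"angular":[0,0,0]}]' >/dev/null
python3 go.py 445.7 -262.1 113 -96.2
python3 - <<'E'
from meas import *
for n in('top','scene'):
  k=cam(n); 
  if n=='scene': save(k,'s9.png',(80,180,300,350),2.7)
  P=pts(k); m=(P[...,2]>106)&(P[...,2]<119)&(np.hypot(P[...,0]-613,P[...,1]+329)<30); q=P[m]
  if m.sum()>10: print(n,m.sum(),cv2.minAreaRect(q[:,:2].astype(np.float32)))
E
```

```text
t 47.25 pos [ 614.1 -329.5  182.5] psi -96.5 tilt [ 0.  0. -1.] q [-0.66  0.7   0.95  0.    1.49  2.59] F [0.8 0.2 0.5] open 52.9 gf 0.0
turn wz total -0.005 shift -0.488 1.7472 0.0253
t 48.25 pos [ 454.7 -257.   182.6] psi -96.26 tilt [ 0.001 -0.    -1.   ] q [-0.74  0.4   1.5   0.    1.23  2.51] F [ 0.4  0.6 -0.1] open 52.6 gf 0.0
turn wz total -0.001 shift 0.0602 0.084 0.6964
top 64 ((613.1082763671875, -329.5956115722656), (9.621554374694824, 41.84469985961914), 23.462482452392578)
scene 152 ((615.0490112304688, -330.0087890625), (10.339029312133789, 44.064395904541016), 23.792755126953125)
```

View pics/s9.png

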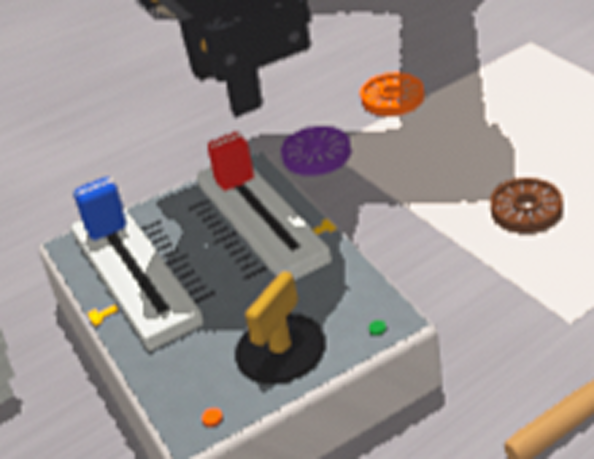

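The key wing now lies at 113.6°, against 113.2° expected at the stop, so it is wound and holding. Next I'll take the red grip.

```bash
python3 -m handwheel '[{"fingers":-0.2,"linear":[0.06,0.084,0],"angular":[0,0,0]},{"fingers":-0.2,"linear":[0,0,0.25],"angular":[0,0,0]},{"fingers":-0.2,"linear":[0,0,0.25],"angular":[0,0,0]},{"fingers":-0.2,"linear":[0,0,0.19],"angular":[0,0,0]},{"fingers":1,"linear":[0,0,0],"angular":[0,0,0]},{"fingers":1,"linear":[0,0,0],"angular":[0,0,0]},{"fingers":1,"linear":[0,0,0],"angular":[0,0,0]},{"fingers":1,"linear":[0,0,0],"angular":[0,0,0]}]' 15 >/dev/null
python3 go.py
python3 - <<'E'
import con,numpy as np
con.C=np.array([528.8,-321.4])
from plant import arm; p=arm.state()['position']; print(con.c(p), 'tgt',con.w(-7,50))
E
```

```text
t 49.35 pos [ 445.4 -262.1  114.3] psi -96.25 tilt [ 0.001 -0.001 -1.   ] q [-0.76  0.48  1.61  0.    1.05  2.49] F [ 0.5 -0.1  3.7] open 20.0 gf 15.0
[-89.30449458  49.95621507] tgt [ 527.24091104 -270.93645631]
```

```bash
python3 -m handwheel '[{"fingers":1,"linear":[0,-0.1,0],"angular":[0,0,0]},{"fingers":1,"linear":[0,-0.15,0],"angular":[0,0,0]},{"fingers":1,"linear":[0,-0.15,0],"angular":[0,0,0]},{"fingers":1,"linear":[0,-0.15,0],"angular":[0,0,0]},{"fingers":1,"linear":[0,-0.15,0],"angular":[0,0,0]},{"fingers":1,"linear":[0,-0.1,0],"angular":[0,0,0]},{"fingers":1,"linear":[0,-0.023,0],"angular":[0,0,0]},{"fingers":1,"linear":[0,0,0],"angular":[0,0,0]}]' >/dev/null
python3 -m handwheel '[{"fingers":1,"linear":[0,0,0],"angular":[0,0,0]},{"fingers":1,"linear":[0,0,0],"angular":[0,0,0]},{"fingers":1,"linear":[0,0,0],"angular":[0,0,0]},{"fingers":1,"linear":[0,0,0],"angular":[0,0,0]},{"fingers":1,"linear":[0,0,0],"angular":[0,0,0]},{"fingers":1,"linear":[0,0,0],"angular":[0,0,0]},{"fingers":1,"linear":[0,0,0],"angular":[0,0,0]},{"fingers":1,"linear":[0,0,0],"angular":[0,0,0]}]' >/dev/null
python3 go.py 527.2 -270.9 113 -96.2
python3 -m handwheel '[{"fingers":-0.2,"linear":[0,0,0],"angular":[0,0,0]},{"fingers":-0.2,"linear":[0,0,0],"angular":[0,0,0]},{"fingers":-0.2,"linear":[0,0,0],"angular":[0,0,0]},{"fingers":-0.2,"linear":[0,0,-0.3],"angular":[0,0,0]},{"fingers":-0.2,"linear":[0,0,-0.4],"angular":[0,0,0]},{"fingers":-0.2,"linear":[0,0,0],"angular":[0,0,0]},{"fingers":-0.2,"linear":[0,0,0],"angular":[0,0,0]},{"fingers":-0.2,"linear":[0,0,0],"angular":[0,0,0]}]' >/dev/null
python3 - <<'E'
import con,numpy as np
con.C=np.array([528.8,-321.4])
from plant import arm; p=arm.state()['position']; print(con.c(p)); print(con.w(-95,-50),con.w(-23.9,-50))
E
python3 go.py 428.9 -360.9 180 -96.2
```

```text
t 51.35 pos [ 527.8 -271.3  114.3] psi -96.26 tilt [ 0.002 -0.002 -1.   ] q [-0.67  0.59  1.39  0.    1.16  2.58] F [ 0.6 -1.1  5.9] open 19.7 gf 15.0
turn wz total -0.0009 shift -0.0033 0.0068 0.0129
[-7.79971917 50.34005748]
[ 428.95569064 -360.84760941] [ 499.63982418 -368.5263636 ]
t 52.35 pos [ 526.5 -270.5  182.2] psi -96.26 tilt [-0.002  0.002 -1.   ] q [-0.67  0.52  1.3  -0.    1.32  2.58] F [-0.  -0.8  0.3] open 52.8 gf 0.0
turn wz total -0.001 shift 1.004 0.8725 0.0224
```

```bash
python3 -m handwheel '[{"fingers":-0.2,"linear":[0.2,0.17,0],"angular":[0,0,0]},{"fingers":-0.2,"linear":[0.3,0.26,0],"angular":[0,0,0]},{"fingers":-0.2,"linear":[0.3,0.26,0],"angular":[0,0,0]},{"fingers":-0.2,"linear":[0.2,0.18,0],"angular":[0,0,0]},{"fingers":-0.2,"linear":[0,0,0],"angular":[0,0,0]},{"fingers":-0.2,"linear":[0,0,0],"angular":[0,0,0]},{"fingers":-0.2,"linear":[0,0,0],"angular":[0,0,0]},{"fingers":-0.2,"linear":[0,0,0],"angular":[0,0,0]}]' >/dev/null
python3 go.py 428.9 -360.9 113 -96.2
python3 - <<'E'
from h import *
c=cam('top'); save(c,'t2.png',(340,170,450,290),5)
E
```

```text
t 53.35 pos [ 430.  -360.2  183.4] psi -96.19 tilt [ 0.  0. -1.] q [-0.91  0.47  1.39  0.    1.28  2.34] F [ 0.3 -0.  -0.2] open 52.3 gf 0.0
turn wz total 0.0001 shift 0.0085 0.01 0.7044
```

View pics/t2.png

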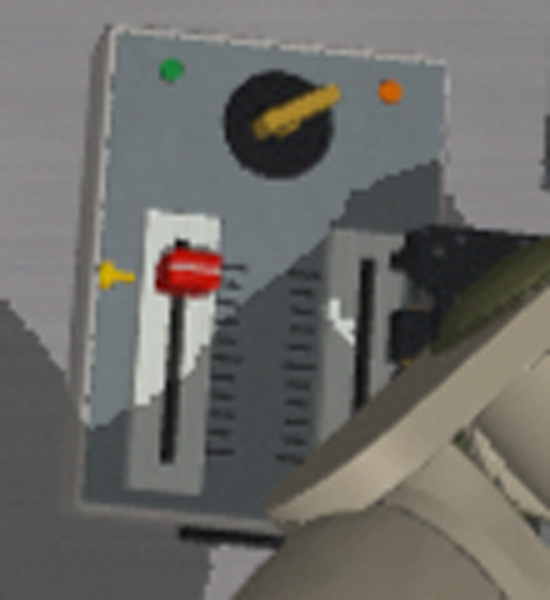

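The crop shows the red grip at (188,272) level with its yellow mark at (117,276). Now the air slide.

```bash
python3 -m handwheel '[{"fingers":-0.2,"linear":[0.008,0.01,0],"angular":[0,0,0]},{"fingers":-0.2,"linear":[0,0,0.25],"angular":[0,0,0]},{"fingers":-0.2,"linear":[0,0,0.25],"angular":[0,0,0]},{"fingers":-0.2,"linear":[0,0,0.19],"angular":[0,0,0]},{"fingers":1,"linear":[0,0,0],"angular":[0,0,0]},{"fingers":1,"linear":[0,0,0],"angular":[0,0,0]},{"fingers":1,"linear":[0,0,0],"angular":[0,0,0]},{"fingers":1,"linear":[0,0,0],"angular":[0,0,0]}]' 15 >/dev/null
python3 go.py
python3 -m handwheel '[{"fingers":1,"linear":[0,-0.1,0],"angular":[0,0,0]},{"fingers":1,"linear":[0,-0.12,0],"angular":[0,0,0]},{"fingers":1,"linear":[0,-0.12,0],"angular":[0,0,0]},{"fingers":1,"linear":[0,-0.12,0],"angular":[0,0,0]},{"fingers":1,"linear":[0,-0.12,0],"angular":[0,0,0]},{"fingers":1,"linear":[0,-0.1,0],"angular":[0,0,0]},{"fingers":1,"linear":[0,-0.03,0],"angular":[0,0,0]},{"fingers":1,"linear":[0,0,0],"angular":[0,0,0]}]' >/dev/null
python3 go.py
python3 -m handwheel '[{"fingers":1,"linear":[0,0,0],"angular":[0,0,0]},{"fingers":1,"linear":[0,0,0],"angular":[0,0,0]},{"fingers":-0.2,"linear":[0,0,0],"angular":[0,0,0]},{"fingers":-0.2,"linear":[0,0,0],"angular":[0,0,0]},{"fingers":-0.2,"linear":[0,0,0],"angular":[0,0,0]},{"fingers":-0.2,"linear":[0,0,-0.3],"angular":[0,0,0]},{"fingers":-0.2,"linear":[0,0,-0.4],"angular":[0,0,0]},{"fingers":-0.2,"linear":[0,0,-0.3],"angular":[0,0,0]}]'
```

```text
t 54.4 pos [ 428.7 -361.6  115.3] psi -96.25 tilt [ 0.001 -0.001 -1.   ] q [-0.91  0.54  1.48  0.    1.12  2.34] F [1.  0.9 3.3] open 19.8 gf 15.0
t 55.4 pos [ 500.3 -369.6  115.3] psi -96.24 tilt [ 0.002 -0.002 -1.   ] q [-0.83  0.63  1.3   0.    1.21  2.42] F [ 1.1 -1.3  5.1] open 19.6 gf 15.0
clock: 56.4
position: [499.0, -369.2, 216.0]
orientation: [-0.667, 0.745, -0.0, 0.0]
wrist_force: [-0.2, -0.6, -0.1]
opening: 0.599
gripper_force: 0.0
```

```bash
python3 -m handwheel '[{"fingers":-0.2,"linear":[-0.4,0.12,0],"angular":[0,0,0]},{"fingers":-0.2,"linear":[-0.5,0.15,0],"angular":[0,0,0]},{"fingers":-0.2,"linear":[-0.5,0.15,0],"angular":[0,0,0]},{"fingers":-0.2,"linear":[-0.5,0.15,0],"angular":[0,0,0]},{"fingers":-0.2,"linear":[-0.5,0.15,0],"angular":[0,0,0]},{"fingers":-0.2,"linear":[-0.5,0.15,0],"angular":[0,0,0]},{"fingers":-0.2,"linear":[-0.4,0.1,0],"angular":[0,0,0]},{"fingers":-0.2,"linear":[0,0,0],"angular":[0,0,0]}]' >/dev/null
python3 go.py
python3 - <<'E'
from meas import *
import con; con.C=np.array([528.6,-321.4])
o=[]
for n in('top','scene'):
    c=cam(n);P=pts(c)
    im=cv2.cvtColor(c['pixels'],cv2.COLOR_RGB2BGR)
    x0,y0=(350,195) if n=='top' else (90,215)
    k=cv2.resize(im[y0:y0+90,x0:x0+(100 if n=='top' else 130)],None,fx=(400/100 if n=='top' else 400/130)*1.0,fy=(400/100 if n=='top' else 400/130),interpolation=cv2.INTER_CUBIC)
    k=cv2.copyMakeBorder(k,0,360-k.shape[0],0,0,cv2.BORDER_CONSTANT); o.append(k)
    for a,ce,b,m in blobs(mask(c,'yellow')):
        if 50<np.median(P[m][:,2])<75: print(n,'mark',a,ce.round(1),con.c(ray(c,*ce,61)).round(1))
    for nm,xy in(('air',con.w(-23,-50)),('heat',con.w(-6.5,50))):
        m=(P[...,2]>111.5)&(P[...,2]<120)&(np.hypot(P[...,0]-xy[0],P[...,1]-xy[1])<25); v,u=np.nonzero(m)
        r=cv2.minAreaRect(P[m][:,:2].astype(np.float32)); print(n,nm,m.sum(),'ray',con.c(ray(c,u.mean(),v.mean(),114)).round(1),'rect',con.c(r[0]).round(1),np.round(r[1],1))
        # white line on the top
        h=cv2.cvtColor(c['pixels'],cv2.COLOR_RGB2HSV); s=h[...,1].astype(float); wl=m&(s<130)
        v,u=np.nonzero(wl); print('   line',wl.sum(), con.c(ray(c,u.mean(),v.mean(),114)).round(1) if wl.sum() else '')
cv2.imwrite('pics/fin.png',np.hstack(o))
E
```

```text
t 57.4 pos [435.7 -34.6 214.7] psi -95.66 tilt [ 0.002  0.006 -1.   ] q [-0.35  0.23  1.67  0.01  1.24  2.88] F [ 0.3 -0.   0.8] open 52.6 gf 0.0
top mark 21 [361.9 224.7] [-5.6 84.6]
top mark 13 [424.1 237.1] [-22.3 -84.9]
top air 64 ray [-23.3 -48.7] rect [-22.6 -48.3] [29.2 18.2]
   line 14 [-22.2 -51.5]
top heat 60 ray [-5.9 51.4] rect [-6.2 50. ] [26.3 18.2]
   line 8 [-5.5 48. ]
scene mark 20 [199.9 263.5] [-8.8 86.3]
scene mark 29 [116.8 296.2] [-25.9 -81.6]
scene air 106 ray [-19.8 -49. ] rect [-20.4 -49.1] [26.2 19.9]
   line 27 [-25.6 -49.8]
scene heat 89 ray [-3.3 49.8] rect [-4.7 50.4] [26.1 19. ]
   line 17 [-8.4 52.1]
```

View pics/fin.png

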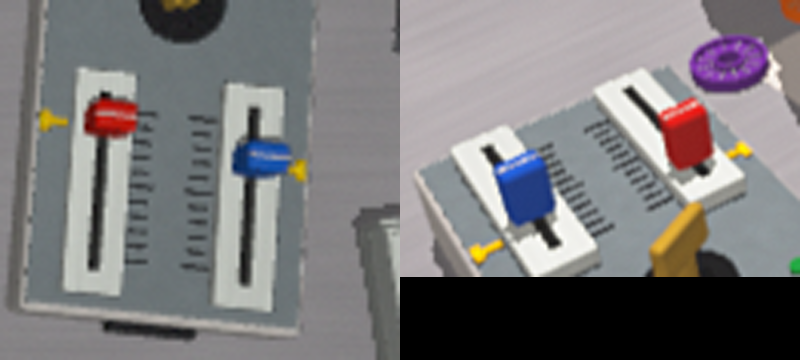

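Line against mark along the track: air differs by 0.1 and 0.3 mm in the two cameras, heat by 0.1 and 0.4 mm. I'll check the stack once more and hand in.

```bash
python3 - <<'E'
from meas import *
c=cam('scene'); P=pts(c)
print([e for e in trays(c) if e[0][1]>100 and 200<e[0][0]<450])
m=(mask(c,'blue')>0)&(np.hypot(P[...,0]-528,P[...,1]-309)<40); q=P[m]; print('stack z',np.percentile(q[:,2],[2,50,98]).round(1))
t=q[:,2]>102; print('top rim z spread',q[t][:,2].std().round(2), cv2.minEnclosingCircle(q[t][:,:2].astype(np.float32)))
print(arm.state()['joint_positions'][5]); print(arm.job_done())
E
```

```text
[(array([356. , 165.6]), array([20.3, 24.7]))]
stack z [ 73.   93.4 107.1]
top rim z spread 1.6 ((526.007080078125, 309.0621643066406), 34.514366149902344)
2.8836229878431547
the job is handed in; nothing more can be done
None
```

I handed the job in after 57 s: the air slide was pushed shut first, all three blue-rimmed trays went flat on the spindle, the timer key was wound to its stop, and both grips then ended within about 0.4 mm of their marks; the one risk is the last joint, which ended at 2.884 rad against its stated 2.88 limit while I backed away for the final look and could be counted as over range.

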